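# Change the load on a lever-arm consolidation press and re-level its beam

## Robot

A 6-joint arm with a two-finger parallel gripper is mounted at the origin on a cart in front of the work surface, level with it; the furniture and walls round the work are solid. World frame = base frame: x ahead of the robot, y to its left, z up, the work surface at z = 0. Lengths are in mm, angles in rad, forces in N, time in s.
With the tool pointing down it reaches from about 325 to 850 mm from the base axis. Payload 4.4 kg.
Tool frame: the origin (TCP) lies between the finger pads; the fingertips stand 17 mm ahead of it and the grasp point (between the pads) lies 2 mm behind it; z points along the fingers, y is the direction in which the jaws open and shut (so a half turn about z gives the same grasp; the last joint's range is limited). The gripper opens to 94 mm and grips with 3 to 60 N. Pads are 16 mm wide; open, the fingers measure 119 mm over their backs; the gripper's body (75 mm by 177 mm) begins 78 mm behind the grasp point.
Start: joints at [1.167, 0.207, 1.542, -0, 1.393, -0.15], TCP at [144.383, 556.58, 222.447] pointing down, gripper open.
Joint ranges: [-2.73, 2.73], [-0.86, 2.22], [0.23, 2.46], [-1.11, 4.25], [0.08, 2.63], [-2.82, 2.82]. Speed limits (rad/s): [2.79, 2.79, 3.14, 3.14, 3.14, 3.14].

## Interface

Orientations are given as a unit quaternion [w, x, y, z].
In Python, from plant import status, eyes, order gives the robot as it stands. The module is installed in compiled form; this text tells all that it offers.
- The arm moves only by the shell command python3 -m jog 'ROWS' [FORCE]. ROWS is JSON, a list of rows, each a list of 7 numbers: the shift along the tool's x, y, z scaled (see below), then the turn, a rotation vector about the tool's x, y, z scaled (see below), then the closure, from -1 (fully open) to 1 (shut). A call has 1 to 5 rows; each row is the pose to reach, as a shift and turn from the pose commanded when the call began, along the tool's axes at that moment; what a row does not reach only later rows make up. The controller multiplies each number of a shift by 25 cm and each number of a turn by 120 degrees. A row lasts 1/8 s, in which the tool goes at most 62.5 mm and 10.7 degrees, less where a joint would pass 70% of its speed; a pose out of reach is approached as far as the arm can. A call with a number of a shift or a turn outside -1 to 1 is refused whole. A call with a gripper value outside its range is refused whole. The fingers move at their own pace and stop on an object; FORCE is the grip in N (left out, the last holds). Time passes only in rows, so rows that repeat a pose let the fingers close. It gives the time, the measured TCP pose, the force and the opening at its end, in the units of the state.
- status.state(): the state, without advancing time (a new reading comes with each control period).
- eyes.read_camera(name): name is "side" or "top" or "wrist"; returns a dict with "image" (400x640x3 uint8, blue, green, red), "mtx" (3x3 intrinsics, pixels), "distortion" ([k1, k2, p1, p2, k3] as OpenCV has them; the pictures are not rectified), "R" (3x3) and "t" (3): a world point X has camera coordinates R X + t; the wrist camera has in their place "mount" (4x4, takes a point from camera to tool coordinates, whose origin is the TCP and whose axes are the flange's). Camera axes: x right, y down, z forward; pixel columns grow to the right and rows downward; lengths in mm; the calibration is good to about 2 mm. A picture is of the moment at which its call begins: read the wrist's pose just before it. There is no depth.
- order.close_job(): hands the job in, once; it reports no verdict.
The state is a dict: "time_s": time; "joints": joint angles; "qvel": joint speeds; "effort": joint torques, N m; "tcp_pos": TCP position; "eef_rot": TCP orientation; "contact_force": force on the tool from outside, world axes, zero at the start; "moment": the same for the moment, N m; "gripper_width": finger opening in mm.
Only numpy, scipy, OpenCV 4.12 (cv2) and the standard library are available. Lean on these libraries where they do the work, as an engineer would, in place of code of your own. Each camera call takes 0.05 s, during which the arm holds its last target. There are 200 camera calls.

## Task

Change the load on the lever-arm press from the brass weights to the steel ones: first swing its prop out until it clicks home under the beam, then take the two brass weights off the beam's round pan and lay them in the steel tray, and stack all the steel weights from the tray squarely on the pan. Once they are let go, swing the prop all the way back so that the load comes on, and turn the black levelling knob a little at a time until the pointer at the end of the beam stands level with the thick black mark on its white index plate. Leave the stopwatch, the tin and the cutting ring where they are.

Things in the scene. Friction and masses are not known exactly. Their poses are not given: they have to be found in the camera images.
- mark (a point): centre of the thick black mark (4 mm tall line) on the white upright index plate at the right-hand end of the press, which is fixed on the bench (grey base plate 150 x 400 x 18 mm). The point lies in the plane in which the pointer moves, 87 mm above the bench. Axes = the press's own: y along the beam from the pointer towards the knob, x away from the robot (across the beam), z up. The plate's top stands 135 mm above the bench: carry things over it
- pointer_tip (a point): tip of the dark pointer at the free end of the steel beam; it moves up and down in front of the white plate. It is 275 mm from the point where the beam rocks on the loading cap. Aligned when its height equals that of mark. With weights on the pan and the prop away it sinks about 13 mm per kg of load (the specimen gives), and rocks to rest within half a second
- knob (a joint): turn of the levelling knob in rad, 0 to 9 (more than a full turn); grows when turned clockwise seen from above. Each rad clockwise RAISES the pointer by about 5 mm (anticlockwise lowers it). It starts between 1 and 2 and stays where it is left; turning takes up to about 0.25 N m
- knob_grip (a point): middle of the upright bar of the black levelling knob, which stands on the bracket at the left-hand end of the press; bar 48 mm long, 14 mm thick, 34 mm tall (17 mm above and below this point), with a vertical turning axis through this point. x of the point runs along the bar and turns with it; pinch across the 14 mm from above. Round skirt 44 mm across below the bar. Its top, 185 mm above the bench, is the highest point of the press
- prop (a joint): swing of the prop in rad about a vertical pivot, counter-clockwise from above: 0 = stowed along the front of the beam, handle towards the knob; 1.571 = fully out, brass pad under the beam, handle towards the robot. A spring plunger resists (4 N at the handle) from 1.05 to 1.35, then snaps the prop into its end detent; under load, pulling it out takes about 10 N
- prop_grip (a point): point near the top of the prop's upright round black handle: 14 mm thick, free length 66 mm, its top 18 mm above this point; 50 mm from the pivot; the top of the handle is 38 mm higher than the beam's top
- prop_pivot (a point): vertical pivot axis of the prop, at the height of prop_grip; fixed to the press. Axes = the press's own
- pan (a point): centre of the upper face of the round aluminium pan on the beam: 80 mm clear width inside a rim 3 mm high; it tilts slightly with the beam and stands about 106 mm above the bench at the start. With the prop out it hardly sinks under the load
- tray: loose shallow steel tray 226 mm (x) by 318 mm (y) outside, 14 mm high, walls and floor 3 mm thick; origin at the centre of its underside. It has room for two by three weights about 92 mm apart and starts with three to five steel weights in these places
- steel_a (a point): plain grey steel slotted weight: disc 66 mm across, 19 mm thick, 0.5 kg; at the start it lies flat in the tray, or is absent. This point is its centre, half-way up; z is the disc's axis
- steel_b (a point): plain grey steel slotted weight: disc 66 mm across, 19 mm thick, 0.5 kg; at the start it lies flat in the tray, or is absent. This point is its centre, half-way up; z is the disc's axis
- steel_c (a point): plain grey steel slotted weight: disc 66 mm across, 19 mm thick, 0.5 kg; at the start it lies flat in the tray, or is absent. This point is its centre, half-way up; z is the disc's axis
- steel_d (a point): plain grey steel slotted weight: disc 66 mm across, 19 mm thick, 0.5 kg; at the start it lies flat in the tray, or is absent. This point is its centre, half-way up; z is the disc's axis
- steel_e (a point): plain grey steel slotted weight: disc 66 mm across, 19 mm thick, 0.5 kg; at the start it lies flat in the tray, or is absent. This point is its centre, half-way up; z is the disc's axis
- brass_a (a point): brass-coloured slotted weight, disc 50 mm across, 15 mm thick, 0.2 kg; one of two that start stacked on the pan (the lower one). This point is its centre, half-way up; z is the disc's axis
- brass_b (a point): brass-coloured slotted weight, disc 50 mm across, 15 mm thick, 0.2 kg; one of two that start stacked on the pan (the upper one). This point is its centre, half-way up; z is the disc's axis
- watch: yellow stopwatch 63 x 52 x 16 mm on the bench, to be left alone; origin at the centre of its underside
- grease: round tin 64 mm across, 38 mm high on the bench, to be left alone; origin at the centre of its underside
- ring: open steel cutting ring 66 mm across, 25 mm high on the bench (not a weight), to be left alone; origin at the centre of its underside
Mind the look-alikes: they are no part of the job. Leave any purple look-alike of the part that bears steel_d alone.

How it is judged (in metres and radians):
On the way, in this order (a step that is already met when the one before it is completed fails the run):
1. the prop is swung out into its end detent under the beam (value of joint prop above 1.47 rad), for 0.3 s.
2. all the steel weights rest on the pan and the brass ones lie in the tray, let go, while the prop is still out (horizontal distance between each of steel_a, steel_b, steel_c, steel_d, steel_e and pan below 0.03 m and z of steel_a in the frame of pan between 0.004 and 0.095 m and angle between each of steel_a, steel_b, steel_c, steel_d, steel_e's own z axis and vertical below 0.25 rad and z of steel_b in the frame of pan between 0.004 and 0.095 m and z of steel_c in the frame of pan between 0.004 and 0.095 m and z of steel_d in the frame of pan between 0.004 and 0.095 m and z of steel_e in the frame of pan between 0.004 and 0.095 m and x of brass_a in the frame of tray between -0.1 and 0.1 m and y of brass_a in the frame of tray between -0.145 and 0.145 m and z of each of brass_a, brass_b in the frame of tray below 0.035 m and x of brass_b in the frame of tray between -0.1 and 0.1 m and y of brass_b in the frame of tray between -0.145 and 0.145 m and contact force between the fingers and anything else below 0.5 N and value of joint prop above 1.47 rad), for 0.3 s.
3. the prop is swung back so that the beam carries the load (horizontal distance between each of steel_a, steel_b, steel_c, steel_d, steel_e and pan below 0.03 m and z of steel_a in the frame of pan between 0.004 and 0.095 m and angle between each of steel_a, steel_b, steel_c, steel_d, steel_e's own z axis and vertical below 0.25 rad and z of steel_b in the frame of pan between 0.004 and 0.095 m and z of steel_c in the frame of pan between 0.004 and 0.095 m and z of steel_d in the frame of pan between 0.004 and 0.095 m and z of steel_e in the frame of pan between 0.004 and 0.095 m and x of brass_a in the frame of tray between -0.1 and 0.1 m and y of brass_a in the frame of tray between -0.145 and 0.145 m and z of each of brass_a, brass_b in the frame of tray below 0.035 m and x of brass_b in the frame of tray between -0.1 and 0.1 m and y of brass_b in the frame of tray between -0.145 and 0.145 m and value of joint prop below 0.3 rad), for 0.3 s.
At the end, for the whole second after the job is handed in: every steel weight lies flat on the pan (centre within 30 mm of the pan's centre, tilted less than 0.25 rad), both brass weights lie in the tray, the prop is stowed (below 0.3 rad) and the pointer tip stands within 3 mm of the height of the mark, knob at rest (all of step 3 and z of pointer_tip in the frame of mark between -0.003 and 0.003 m and velocity of joint knob between -0.05 and 0.05 rad/s); the robot touches nothing.
It fails at once if the stopwatch is moved more than 40 mm (distance of watch from where it was at the start of the episode above 0.04 m).
It fails at once if the tin is moved more than 40 mm (distance of grease from where it was at the start of the episode above 0.04 m).
It fails at once if the cutting ring is moved more than 40 mm (distance of ring from where it was at the start of the episode above 0.04 m).
Of w_steel_a, w_steel_b, w_steel_c, w_steel_d, w_steel_e only 3 to 5 are there at a start; the rules pass over those that are not, and their reading is None.
At some moment in a run one of tray may be knocked a few centimetres aside while the robot is not near it.
Once in a run the grip may slacken for a moment while it holds something.
It also fails if it takes over 210 s, if anything falls off the work surface, if the arm or the gripper's body presses on something with over 40 N, if the wrist force passes 120 N, or if a joint passes its speed limit or range.

## Working session

There is one attempt and no reset: what is moved stays moved. The work goes in short steps, Python scripts to look and compute and a shell command to move; the robot and the scene stay as the last step left them, time stands still between calls to the robot, and variables do not carry over. Pictures are saved under pics/ and viewed, about 12 in all and at most 16, crops included, and the job is handed in when it is done.

```bash
mkdir -p pics; cat > h.py <<'E'
import numpy as np, cv2
from plant import status, eyes, order
from scipy.spatial.transform import Rotation as Rn
def quat(q): return Rn.from_quat([q[1],q[2],q[3],q[0]])
def cam(name):
    s=status.state(); c=eyes.read_camera(name)
    c['K']=np.array(c['mtx'],float); c['D']=np.array(c['distortion'],float)
    if 'mount' in c:
        M=np.array(c['mount'],float); T=np.eye(4); T[:3,:3]=quat(s['eef_rot']).as_matrix(); T[:3,3]=s['tcp_pos']
        W=np.linalg.inv(T@M); c['R'],c['t']=W[:3,:3],W[:3,3]
    else: c['R'],c['t']=np.array(c['R'],float),np.array(c['t'],float).ravel()
    return c
def px2w(c,u,v,z):
    p=cv2.undistortPoints(np.array([[[u,v]]],float),c['K'],c['D'])[0,0]
    d=c['R'].T@np.array([p[0],p[1],1]); o=-c['R'].T@c['t']
    return o+d*(z-o[2])/d[2]
def w2px(c,X):
    return cv2.projectPoints(np.array(X,float).reshape(-1,1,3),cv2.Rodrigues(c['R'])[0],c['t'],c['K'],c['D'])[0].reshape(-1,2)
def tri(obs):
    A=[];b=[]
    for c,u,v in obs:
        p=cv2.undistortPoints(np.array([[[u,v]]],float),c['K'],c['D'])[0,0]
        d=c['R'].T@np.array([p[0],p[1],1]); d/=np.linalg.norm(d); o=-c['R'].T@c['t']
        P=np.eye(3)-np.outer(d,d); A.append(P); b.append(P@o)
    return np.linalg.lstsq(np.vstack(A),np.hstack(b),rcond=None)[0]
def st():
    s=status.state(); R=quat(s['eef_rot'])
    print('t',round(s['time_s'],2),'tcp',np.round(s['tcp_pos'],1),'yaw(tool y dir)',np.round(R.as_matrix()[:,1],3),'z',np.round(R.as_matrix()[:,2],3),'F',np.round(s['contact_force'],1),'w',round(s['gripper_width'],1),'q',np.round(s['joints'],2)); return s
def go(X,jaw=None):
    """numbers (scaled) to shift to TCP X (mm) and turn jaws to heading jaw (deg, world)"""
    s=st(); R=quat(s['eef_rot']).as_matrix(); d=R.T@(np.array(X)-s['tcp_pos'])
    print('shift',np.round(d/250,3))
    if jaw is not None:
        y=R[:,1]; cur=np.degrees(np.arctan2(y[1],y[0])); a=(jaw-cur+90)%180-90
        print('cur jaw',round(cur,1),'turn about tool z scaled',round(-a/120,3))
E
cat > a.py <<'E'
from h import *
import pickle
st()
C={}
for n in('top','side','wrist'):
    c=cam(n); C[n]=c; cv2.imwrite(f'pics/{n}0.png',c['image']); print(n,np.round(-c['R'].T@c['t']))
pickle.dump(C,open('c0.pkl','wb'))
cv2.imwrite('pics/ts0.png',cv2.resize(np.vstack([C['top']['image'],C['side']['image']]),(480,600)))
E
python3 a.py
```

```text
t 0.0 tcp [144.1 555.9 221.3] yaw(tool y dir) [ 0.251  0.968 -0.002] z [-0.001 -0.002 -1.   ] F [ 0.  -0.1  0.5] w 94.1 q [ 1.17  0.21  1.54 -0.    1.39 -0.15]
top [ 141. -171. 1874.]
side [ -426. -1529.  1322.]
wrist [ 71. 575. 385.]
```

View pics/top0.png

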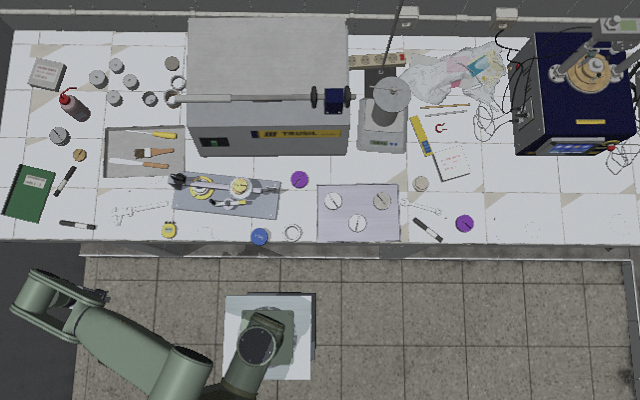

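View pics/side0.png

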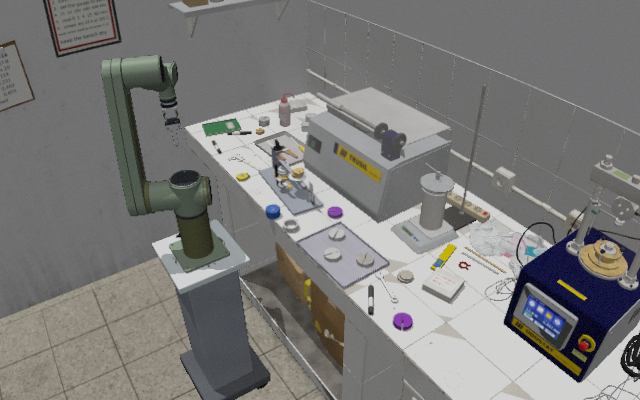

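Top view: the tray is at (358,212) with 3 grey slotted weights at (333,201), (381,201) and (357,223). The press spans (172..280,172..218), with the brass weights and pan near (241,187) or (202,188). Look-alikes are the purple discs (299,179), (464,223), a grey-tan disc (421,184), the ring (293,232), a blue tin (260,236) and grey discs at upper left (97..172,65..98). The weights to move are the three inside the tray. I'll check with close crops.

```bash
python3 - <<'E'
from h import *; import pickle
C=pickle.load(open('c0.pkl','rb'))
a=cv2.resize(C['top']['image'][160:250,160:410],(800,288),interpolation=cv2.INTER_CUBIC)
b=cv2.resize(C['side']['image'][130:240,230:390],(436,300),interpolation=cv2.INTER_CUBIC)
w=cv2.resize(C['wrist']['image'],(364,228))
o=np.zeros((590,800,3),np.uint8); o[:288]=a; o[290:590,:436]=b; o[290:518,436:]=w
cv2.imwrite('pics/crop0.png',o)
c=C['top']
for n,u,v,z in[('w1',333,201,22),('w2',381,201,22),('w3',357,223,22),('trayTL',318,185,14),('trayTR',398,184,14),('trayBL',318,241,14),('trayBR',400,241,14),('brass?',241,187,135),('b2',202,188,135),('knob',178,181,185),('base',174,208,18),('baseR',279,219,18),('purple',299,179,20)]: print(n,np.round(px2w(c,u,v,z)))
E
```

```text
w1 [ 502. -238.   22.]
w2 [ 504. -422.   22.]
w3 [ 418. -330.   22.]
trayTL [ 566. -180.   14.]
trayTR [ 574. -490.   14.]
trayBL [ 349. -182.   14.]
trayBR [ 352. -493.   14.]
brass? [528.  97. 135.]
b2 [523. 237. 135.]
knob [536. 310. 185.]
base [470. 366.  18.]
baseR [431. -34.  18.]
purple [ 588. -107.   20.]
```

View pics/crop0.png

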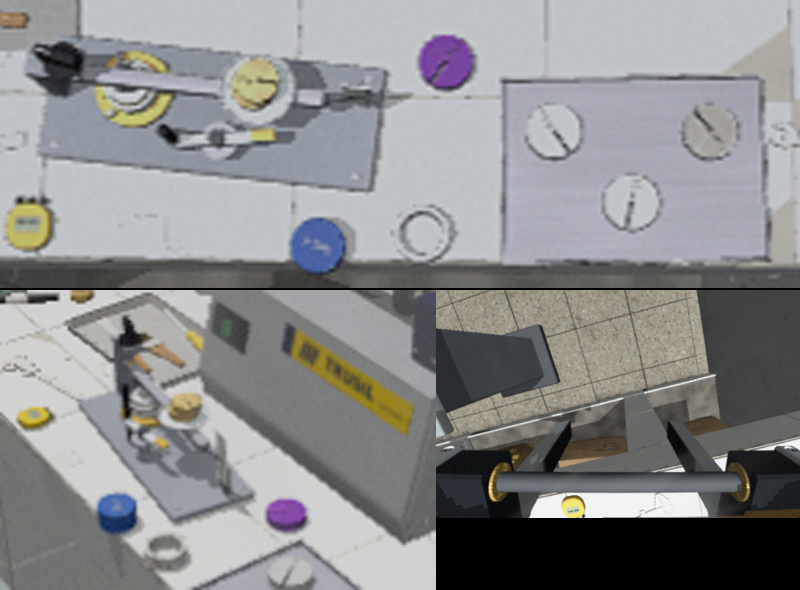

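Three grey slotted discs lie in the tray. The press shows the brass stack on the pan at crop (255,85), the prop handle at crop (165,132) and the knob at crop (55,65). I'll move to look from above with the wrist camera.

```bash
python3 - <<'E'
from h import *; import pickle
C=pickle.load(open('c0.pkl','rb'))
c=C['wrist']
for u,v in((320,200),(320,0),(320,330),(0,200),(639,200)): print(np.round(px2w(c,u,v,0)-status.state()['tcp_pos']))
go([560,150,350],84.4)
E
```

```text
[  32.  -10. -222.]
[-171.   42. -222.]
[ 201.  -55. -222.]
[ -64. -381. -222.]
[ 128.  358. -222.]
t 0.15 tcp [144.2 556.  221.6] yaw(tool y dir) [ 0.251  0.968 -0.002] z [-0.001 -0.002 -1.   ] F [ 0.8 -0.6 -0.6] w 94.2 q [ 1.17  0.21  1.54 -0.    1.39 -0.15]
shift [-2.018 -1.155 -0.512]
cur jaw 75.5 turn about tool z scaled -0.075
```

```bash
python3 -m jog '[[-0.18,-0.12,-0.088,0,0,0,-1],[-0.36,-0.24,-0.176,0,0,0,-1],[-0.54,-0.36,-0.264,0,0,0,-1],[-0.72,-0.48,-0.352,0,0,0,-1],[-0.9,-0.6,-0.44,0,0,0,-1]]' 20
python3 -m jog '[[-0.18,-0.12,0,0,0,-0.03,-1],[-0.36,-0.24,0,0,0,-0.06,-1],[-0.54,-0.36,0,0,0,-0.075,-1],[-0.72,-0.48,0,0,0,-0.075,-1],[-0.89,-0.61,0,0,0,-0.075,-1]]'
python3 -m jog '[[0,0,0,0,0,0,-1],[0,0,0,0,0,0,-1],[0,0,0,0,0,0,-1]]'
python3 - <<'E'
from h import *; import pickle
st(); c=cam('wrist'); pickle.dump(c,open('c1.pkl','wb')); cv2.imwrite('pics/w1.png',cv2.resize(c['image'],(800,500)))
E
```

```text
time_s: 0.78
tcp_pos: [325.2, 353.4, 332.9]
eef_rot: [-0.0, 0.126, 0.992, -0.0]
contact_force: [1.8, -0.2, -0.4]
gripper_width: 93.8
time_s: 1.4
tcp_pos: [502.4, 149.9, 332.1]
eef_rot: [-0.0, 0.048, 0.999, 0.0]
contact_force: [-0.5, 0.4, -0.7]
gripper_width: 94.0
time_s: 1.78
tcp_pos: [500.8, 152.5, 332.5]
eef_rot: [-0.0, 0.047, 0.999, 0.0]
contact_force: [0.7, 0.4, -0.8]
gripper_width: 94.3
t 1.77 tcp [500.8 152.5 332.5] yaw(tool y dir) [0.095 0.996 0.   ] z [-0.  0. -1.] F [ 0.7  0.4 -0.8] w 94.3 q [ 0.13  0.03  1.51  0.    1.6  -1.35]
```

View pics/w1.png

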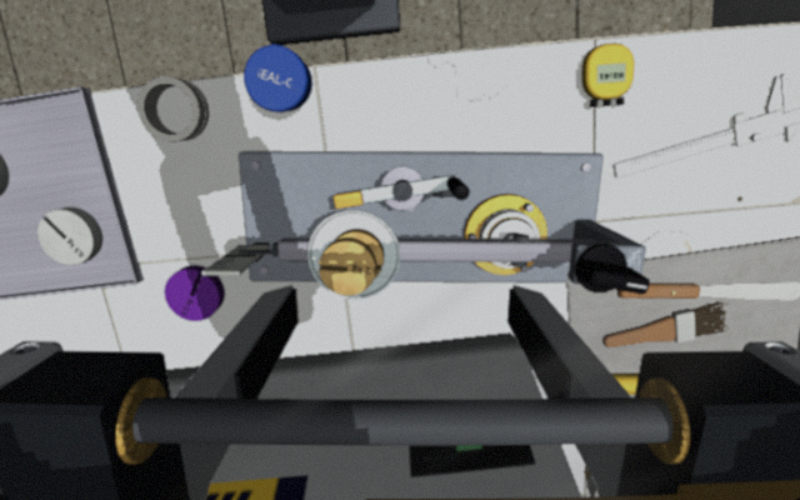

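The pan with the brass stack is at (350,262). The prop pad is at (345,200), its pivot at (403,188) and the handle top at (458,187). The knob is near (610,270), the pointer at (250,250) and a steel weight at (67,236).

```bash
python3 - <<'E'
from h import *; import pickle
c=pickle.load(open('c1.pkl','rb')); T=pickle.load(open('c0.pkl','rb'))['top']
f=lambda u,v,z:np.round(px2w(c,u*.8,v*.8,z),1)
a,b=f(240,153,18),f(602,153,18); print('base front',a,b,np.linalg.norm(a-b),np.degrees(np.arctan2((b-a)[1],(b-a)[0])))
print('pan',f(353,253,106)); print('brass top',f(350,268,136))
for z in(100,120,138,150): print('handle top',z,f(458,187,z))
for u,v in((211.5,201),(212,200)): print(np.round(px2w(T,u,v,138)), 'tri',np.round(tri([(c,458*.8,187*.8),(T,u,v)])))
print('pivot disc',f(403,188,40),f(403,188,60))
o=c['image'][100:260,150:540]; cv2.imwrite('pics/w1c.png',cv2.resize(o,(800,328),interpolation=cv2.INTER_CUBIC))
E
```

```text
base front [434.8 -17.5  18. ] [471.9 375.   18. ] 394.2494895367653 84.60031450456964
pan [534.3 103.5 106. ]
brass top [539.2 103.5 136. ]
handle top 100 [482.7 206.  100. ]
handle top 120 [479.8 203.6 120. ]
handle top 138 [477.3 201.5 138. ]
handle top 150 [475.5 200.1 150. ]
[475. 200. 138.] tri [480. 204. 115.]
[479. 198. 138.] tri [482. 203. 117.]
pivot disc [486.9 155.3  40. ] [484.3 155.5  60. ]
```

View pics/w1c.png

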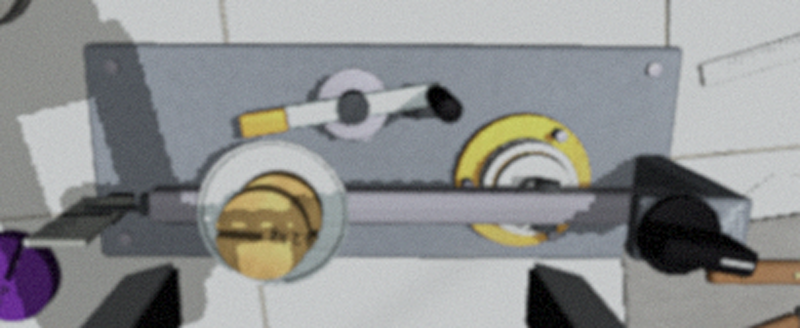

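```bash
python3 -m jog '[[0.03,0.04,0.06,0,0,0.087,0],[0.06,0.08,0.12,0,0,0.174,0],[0.08,0.12,0.18,0,0,0.261,0],[0.1,0.16,0.24,0,0,0.348,0],[0.11,0.188,0.3,0,0,0.435,0]]'
python3 -m jog '[[0,0,0.06,0,0,0.08,0],[0,0,0.12,0,0,0.16,0],[0,0,0.18,0,0,0.24,0],[0,0,0.24,0,0,0.315,0],[0,0,0.24,0,0,0.315,0]]'
python3 - <<'E'
from h import *; import pickle
go([478,202,112],-5.4)
c=cam('wrist'); pickle.dump(c,open('c2.pkl','wb')); cv2.imwrite('pics/w2.png',c['image']); print(w2px(c,[[478,202,112],[478,202,136],[484,155,112]]))
E
```

```text
time_s: 2.45
tcp_pos: [477.8, 202.4, 257.3]
eef_rot: [0.0, 0.484, 0.875, 0.0]
contact_force: [1.3, -0.2, -0.6]
gripper_width: 48.5
time_s: 3.08
tcp_pos: [477.2, 201.5, 196.4]
eef_rot: [-0.001, 0.739, 0.673, -0.001]
contact_force: [0.7, -0.8, 0.5]
gripper_width: 46.7
t 3.08 tcp [477.2 201.5 196.4] yaw(tool y dir) [ 0.996 -0.093 -0.003] z [-0.003 -0.001 -1.   ] F [ 0.7 -0.8  0.5] w 46.7 q [0.23 0.11 1.71 0.   1.33 0.33]
shift [0.002 0.004 0.337]
cur jaw -5.3 turn about tool z scaled 0.001
[[322.22225744 206.99724198]
 [322.14391988 217.26020441]
 [335.39723578 263.53369925]]
```

View pics/w2.png

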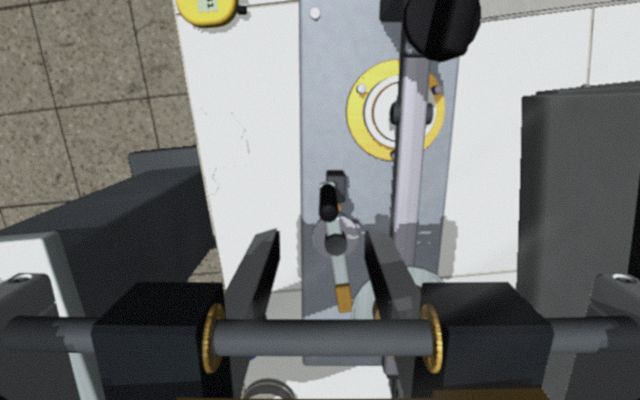

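The handle top is at about (328,211), close to the predicted (322,217). I'll triangulate it.

```bash
python3 - <<'E'
from h import *; import pickle
a=pickle.load(open('c1.pkl','rb'));b=pickle.load(open('c2.pkl','rb'))
print('handle',tri([(a,367,148.8),(b,328,211)])); print('pivot',tri([(a,150+353*390/800,100+107*160/328),(b,335.5,242)]))
for z in (60,112,136): print(px2w(b,328,211,z))
go([481,204,112],-5.4)
E
```

```text
handle [480.31778365 203.13903137 124.39924038]
pivot [485.43572907 154.88593185  68.46462459]
[481.28998477 182.01597442  60.        ]
[482.02234094 198.48236319 112.        ]
[482.36035148 206.08223493 136.        ]
t 3.12 tcp [478.  201.6 197.3] yaw(tool y dir) [ 0.996 -0.092 -0.001] z [-0.001 -0.    -1.   ] F [ 0.2 -0.8 -0.8] w 46.5 q [0.23 0.11 1.71 0.   1.33 0.32]
shift [0.011 0.011 0.341]
cur jaw -5.3 turn about tool z scaled 0.001
```

```bash
python3 -m jog '[[0.01,0.01,0.1,0,0,0,0],[0.01,0.01,0.2,0,0,0,0],[0.01,0.01,0.3,0,0,0,0],[0.01,0.01,0.34,0,0,0,0],[0.01,0.01,0.34,0,0,0,0]]'
python3 -m jog '[[0,0,0,0,0,0,1],[0,0,0,0,0,0,1],[0,0,0,0,0,0,1],[0,0,0,0,0,0,1],[0,0,0,0,0,0,1]]' 15
cat > arc.py <<'E'
from h import *; import sys
# arc about pivot P: from current TCP through total deg, n rows
P=np.array([float(sys.argv[1]),float(sys.argv[2])]); tot=float(sys.argv[3]); n=int(sys.argv[4]); rad=float(sys.argv[5]) if len(sys.argv)>5 else None
s=st(); R=quat(s['eef_rot']).as_matrix(); t=np.array(s['tcp_pos']); r=t[:2]-P; print('rad',np.linalg.norm(r),'ang',np.degrees(np.arctan2(r[1],r[0])))
for k in range(1,n+1):
    a=np.radians(tot*k/n); q=np.array([[np.cos(a),-np.sin(a)],[np.sin(a),np.cos(a)]])@r
    if rad: q*=1+(rad/np.linalg.norm(r)-1)*k/n
    d=R.T@np.array([P[0]+q[0]-t[0],P[1]+q[1]-t[1],0]); print(k,np.round(d/250,3),'turn',round(-tot*k/n/120,3))
E
python3 arc.py 485.5 154.5 80 10
```

```text
time_s: 3.75
tcp_pos: [481.5, 203.3, 112.6]
eef_rot: [-0.0, 0.74, 0.673, -0.0]
contact_force: [0.7, -0.7, 0.1]
gripper_width: 46.6
time_s: 4.38
tcp_pos: [481.7, 203.2, 112.8]
eef_rot: [0.0, 0.74, 0.672, 0.0]
contact_force: [-1.7, -0.2, 2.4]
gripper_width: 13.7
t 4.38 tcp [481.7 203.2 112.8] yaw(tool y dir) [ 0.995 -0.097  0.   ] z [ 0.  0. -1.] F [-1.7 -0.2  2.4] w 13.7 q [0.23 0.22 1.77 0.   1.15 0.33]
rad 48.861938434225635 ang 94.46086903371499
1 [-0.007 -0.026 -0.   ] turn -0.067
2 [-0.017 -0.052 -0.   ] turn -0.133
3 [-0.03  -0.075 -0.   ] turn -0.2
4 [-0.047 -0.097 -0.   ] turn -0.267
5 [-0.067 -0.116 -0.   ] turn -0.333
6 [-0.089 -0.132 -0.   ] turn -0.4
7 [-0.113 -0.145 -0.   ] turn -0.467
8 [-0.139 -0.154 -0.   ] turn -0.533
9 [-0.165 -0.16  -0.   ] turn -0.6
10 [-0.192 -0.161 -0.   ] turn -0.667
```

Gripped (13.7 mm wide). Now the swing.

```bash
python3 -m jog '[[-0.007,-0.026,0,0,0,-0.067,1],[-0.017,-0.052,0,0,0,-0.133,1],[-0.03,-0.075,0,0,0,-0.2,1],[-0.047,-0.097,0,0,0,-0.267,1],[-0.067,-0.116,0,0,0,-0.333,1]]'
python3 arc.py 485.5 154.5 43 5 49.5
```

```text
time_s: 5.0
tcp_pos: [450.8, 190.0, 112.8]
eef_rot: [-0.0, 0.464, 0.886, 0.001]
contact_force: [0.6, 2.2, 2.7]
gripper_width: 13.4
t 5.0 tcp [450.8 190.  112.8] yaw(tool y dir) [0.822 0.569 0.001] z [ 0.     0.002 -1.   ] F [0.6 2.2 2.7] w 13.4 q [ 0.22  0.15  1.86  0.    1.14 -0.39]
rad 49.61657935859948 ang 134.32497564639374
1 [-0.007 -0.029 -0.   ] turn -0.072
2 [-0.019 -0.056 -0.   ] turn -0.143
3 [-0.034 -0.082 -0.   ] turn -0.215
4 [-0.053 -0.104 -0.   ] turn -0.287
5 [-0.076 -0.124 -0.   ] turn -0.358
```

```bash
python3 -m jog '[[-0.007,-0.029,0,0,0,-0.072,1],[-0.019,-0.056,0,0,0,-0.143,1],[-0.034,-0.082,0,0,0,-0.215,1],[-0.053,-0.104,0,0,0,-0.287,1],[-0.076,-0.124,0,0,0,-0.358,1]]'
python3 -m jog '[[0,0,0,0,0,0,1],[0,0,0,0,0,0,1],[0,0,0,0,0,0,1]]'
python3 arc.py 485.5 154.5 3 1 49.5
```

```text
time_s: 5.62
tcp_pos: [435.5, 158.1, 112.8]
eef_rot: [-0.001, 0.108, 0.994, 0.003]
contact_force: [0.5, 20.2, 0.3]
gripper_width: 13.8
time_s: 6.0
tcp_pos: [435.6, 158.5, 112.8]
eef_rot: [-0.001, 0.11, 0.994, 0.002]
contact_force: [-3.0, 8.4, 3.1]
gripper_width: 13.7
t 6.0 tcp [435.6 158.5 112.8] yaw(tool y dir) [0.219 0.976 0.005] z [-0.001  0.005 -1.   ] F [-3.   8.4  3.1] w 13.7 q [ 0.16  0.1   1.92  0.01  1.13 -1.19]
rad 50.03358008205524 ang 175.45557496697006
1 [-0.004 -0.01  -0.   ] turn -0.025
```

The prop is at its stop (reaction 8-20 N at about 1.57 rad). Release, rise and look over the pan.

```bash
python3 -m jog '[[0,0,0,0,0,0,0],[0,0,0,0,0,0,0],[0,0,-0.2,0,0,0,-0.2],[0,0,-0.4,0,0,0,-1],[0,0,-0.6,0,0,0,-1]]'
python3 -m jog '[[-0.1,-0.1,-0.1,0,0,-0.03,-1],[-0.3,-0.13,-0.1,0,0,-0.06,-1],[-0.37,-0.13,-0.1,0,0,-0.06,-1],[-0.37,-0.13,-0.1,0,0,-0.06,-1],[-0.37,-0.13,-0.1,0,0,-0.06,-1]]'
python3 - <<'E'
from h import *; import pickle
st(); c=cam('wrist'); pickle.dump(c,open('c3.pkl','wb'));t=cam('top'); pickle.dump(t,open('c3t.pkl','wb'))
cv2.imwrite('pics/w3.png',np.vstack([cv2.resize(c['image'][:300],(640,300)),cv2.resize(t['image'][165:250,165:410],(640,222),interpolation=cv2.INTER_CUBIC)]))
E
```

```text
time_s: 6.62
tcp_pos: [436.0, 155.6, 263.7]
eef_rot: [-0.0, 0.11, 0.994, -0.0]
contact_force: [1.0, 0.2, 0.2]
gripper_width: 60.0
time_s: 7.25
tcp_pos: [518.0, 104.6, 286.6]
eef_rot: [-0.001, 0.047, 0.999, -0.0]
contact_force: [-0.7, 0.8, 0.3]
gripper_width: 94.1
t 7.25 tcp [518.  104.6 286.6] yaw(tool y dir) [ 0.094  0.996 -0.   ] z [-0.002  0.    -1.   ] F [-0.7  0.8  0.3] w 94.1 q [ 0.04  0.06  1.57  0.    1.51 -1.44]
```

View pics/w3.png

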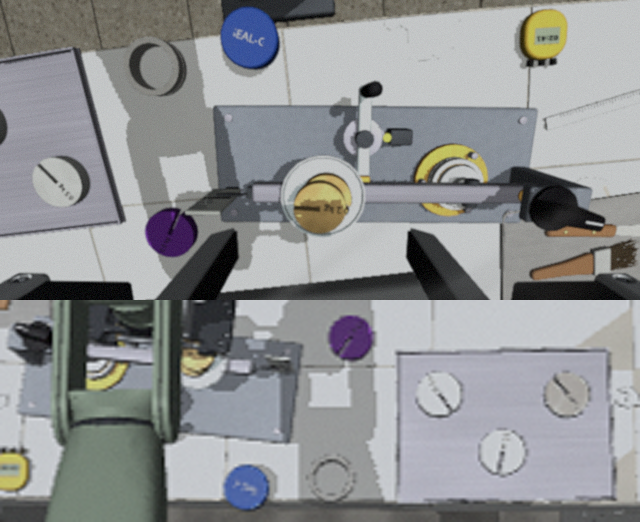

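The prop is out, with its handle towards the robot at (371,90) and its pad under the beam. Brass discs: upper at about (322,207), lower peeking out at the upper right. Pan centre is at (323,195).

```bash
python3 - <<'E'
from h import *; import pickle
c=pickle.load(open('c3.pkl','rb')); im=c['image']
print('pan',px2w(c,323,195,106),'rim',px2w(c,323,195,109)); 
hsv=cv2.cvtColor(im,cv2.COLOR_BGR2HSV); m=cv2.inRange(hsv,(12,70,60),(32,255,255))[150:250,270:380]
n,l,s,ce=cv2.connectedComponentsWithStats(m); k=1+np.argmax(s[1:,4]); print(s[k],ce[k]+[270,150])
u0,v0,w,h=s[k][:4]; u0+=270;v0+=150
# upper disc: left and bottom extremes
p=px2w(c,u0,207,136); q=px2w(c,322,v0+h,136); print('left edge',p,'bottom edge',q,'centre est',q[0]-25,p[1]+25)
g=cv2.cvtColor(im,cv2.COLOR_BGR2GRAY)[150:250,270:380]
print(cv2.HoughCircles(cv2.resize(g,None,fx=4,fy=4,interpolation=cv2.INTER_CUBIC),cv2.HOUGH_GRADIENT,1,20,param1=80,param2=25,minRadius=70,maxRadius=180))
cv2.imwrite('pics/x.png',m)
t=pickle.load(open('c3t.pkl','rb'))
for u,v in((438,393),(566,394),(502,452)): print('st',np.round(px2w(t,165+u/640*245,165+(v-300)/222*85,22)))
f=lambda u,v:px2w(t,165+u/640*245,165+(v-300)/222*85,14)
print('tray c',np.mean([f(397,350),f(608,348),f(613,499),f(398,500)],0),f(397,350)-f(608,348))
go([534,103,145],84.6)
E
```

```text
pan [534.4432693  104.60888518 106.        ] rim [533.64998662 104.66698293 109.        ]
[  24   24   57   59 2512] [322.31926752 203.00119427]
left edge [535.62022744  76.76207496 136.        ] bottom edge [564.25911153 100.6927556  136.        ] centre est 539.2591115327857 101.76207496101472
[[[203.5 184.5 161.7]
  [197.5 229.5 108.6]
  [214.5 201.5 179.4]
  [223.5 183.5 143.1]
  [199.5 162.5 175. ]
  [224.5 220.5 120.7]
  [243.5 190.5 129.6]
  [182.5 207.5 130.6]
  [230.5 244.5 143.4]
  [244.5 211.5 118.4]
  [197.5 249.5 117. ]
  [177.5 249.5 136.2]
  [175.5 227.5 126.3]
  [180.5 174.5 136.5]
  [218.5 263.5  79. ]
  [226.5 162.5  72.6]
  [194.5 271.5  74.5]
  [259.5 236.5  80.9]]]
st [ 504. -237.   22.]
st [ 504. -425.   22.]
st [ 418. -330.   22.]
tray c [ 461.13397475 -334.25985068   14.        ] [ -6.57844551 312.74736047   0.        ]
t 7.35 tcp [518.2 104.8 287.1] yaw(tool y dir) [ 0.094  0.996 -0.   ] z [-0.001  0.    -1.   ] F [-0.3 -0.1  0.9] w 93.9 q [ 0.04  0.06  1.57  0.    1.51 -1.44]
shift [-0.064 -0.001  0.568]
cur jaw 84.6 turn about tool z scaled 0.0
```

```bash
python3 -m jog '[[-0.04,0,0.15,0,0,0,-1],[-0.08,-0.003,0.3,0,0,0,-1],[-0.08,-0.003,0.45,0,0,0,-1],[-0.08,-0.003,0.584,0,0,0,-1],[-0.08,-0.003,0.584,0,0,0,-1]]'
python3 -m jog '[[0,0,0,0,0,0,-0.2],[0,0,0,0,0,0,1],[0,0,0,0,0,0,1],[0,0,0,0,0,0,1],[0,0,0,0,0,0,1]]' 30
python3 - <<'E'
from h import *
go([418,-240,250],90)
E
```

```text
time_s: 7.98
tcp_pos: [535.8, 101.9, 138.6]
eef_rot: [-0.004, 0.047, 0.999, -0.0]
contact_force: [-0.1, -0.2, -0.4]
gripper_width: 93.8
time_s: 8.6
tcp_pos: [539.4, 101.2, 141.8]
eef_rot: [0.0, 0.047, 0.999, -0.0]
contact_force: [1.2, -1.1, 0.6]
gripper_width: 48.7
t 8.6 tcp [539.4 101.2 141.8] yaw(tool y dir) [ 0.094  0.996 -0.   ] z [ 0.001 -0.001 -1.   ] F [ 1.2 -1.1  0.6] w 48.7 q [ 0.03  0.23  1.69 -0.    1.22 -1.45]
shift [ 0.354 -1.405 -0.432]
cur jaw 84.6 turn about tool z scaled -0.045
```

```bash
python3 -m jog '[[0,0,-0.2,0,0,0,1],[0,0,-0.43,0,0,0,1],[0.07,-0.22,-0.43,0,0,0,1],[0.14,-0.45,-0.43,0,0,0,1],[0.2,-0.68,-0.43,0,0,0,1]]'
python3 -m jog '[[0.05,-0.2,0,0,0,-0.02,1],[0.1,-0.4,0,0,0,-0.045,1],[0.15,-0.6,0,0,0,-0.045,1],[0.154,-0.725,0,0,0,-0.045,1],[0.154,-0.725,0,0,0,-0.045,1]]'
python3 - <<'E'
from h import *; import pickle
c=cam('wrist'); t=cam('top'); pickle.dump((c,t),open('c4.pkl','wb')); cv2.imwrite('pics/w4.png',np.vstack([c['image'],cv2.resize(t['image'][175:250,300:420],(320,200))[:, :].repeat(1,0) if 0 else np.hstack([cv2.resize(t['image'][175:250,300:420],(320,200)),np.zeros((200,320,3),np.uint8)])]))
go([418,-240,24],90)
E
```

```text
time_s: 9.22
tcp_pos: [472.1, -64.1, 248.6]
eef_rot: [-0.0, 0.047, 0.999, 0.0]
contact_force: [0.8, -0.9, -2.1]
gripper_width: 49.0
time_s: 9.85
tcp_pos: [417.1, -241.4, 248.3]
eef_rot: [-0.0, 0.002, 1.0, 0.0]
contact_force: [-0.2, 0.6, -2.4]
gripper_width: 48.8
t 9.95 tcp [ 417.5 -239.2  248.3] yaw(tool y dir) [0.001 1.    0.002] z [-0.001  0.002 -1.   ] F [-0.1  0.4 -2.7] w 49.0 q [-0.7  -0.02  1.73  0.    1.43 -2.27]
shift [-0.003 -0.005  0.897]
cur jaw 89.9 turn about tool z scaled -0.0
```

View pics/w4.png

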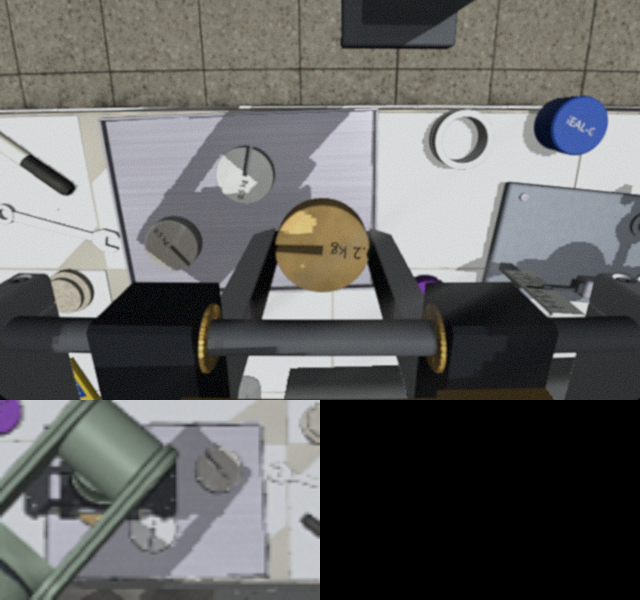

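Brass held well at (322,245). Steels at (245,173) and (172,243) have the same finish. The tray hasn't moved. Lowering and releasing.

```bash
python3 -m jog '[[0,0,0.22,0,0,0,1],[0,0,0.44,0,0,0,1],[0,0,0.66,0,0,0,1],[0,0,0.82,0,0,0,1],[0,0,0.895,0,0,0,1]]'
python3 -m jog '[[0,0,0,0,0,0,1],[0,0,0,0,0,0,1],[0,0,0,0,0,0,-0.32],[0,0,0,0,0,0,-0.32],[0,0,0,0,0,0,-0.32]]'
python3 -m jog '[[0,0,-0.2,0,0,0,-0.32],[0,0,-0.4,0,0,0,-0.32],[0,0,-0.65,0,0,0,-0.5],[0,0,-0.9,0,0,0,-1],[-0.1,0.2,-0.9,0,0,0,-1]]'
python3 - <<'E'
from h import *
go([530,103,250],84.6)
E
```

```text
time_s: 10.58
tcp_pos: [416.5, -236.4, 22.6]
eef_rot: [-0.002, -0.001, 1.0, 0.002]
contact_force: [-0.7, 7.6, 34.7]
gripper_width: 48.6
time_s: 11.2
tcp_pos: [418.3, -240.2, 25.8]
eef_rot: [0.001, 0.0, 1.0, -0.0]
contact_force: [-0.1, 0.1, -0.7]
gripper_width: 62.2
time_s: 11.82
tcp_pos: [446.0, -194.2, 257.5]
eef_rot: [0.006, 0.003, 1.0, -0.004]
contact_force: [0.4, 0.5, -1.5]
gripper_width: 87.0
t 11.82 tcp [ 446.  -194.2  257.5] yaw(tool y dir) [ 0.007  1.    -0.009] z [ 0.012 -0.009 -1.   ] F [ 0.4  0.5 -1.5] w 87.0 q [-0.59 -0.02  1.72 -0.    1.43 -2.15]
shift [-0.328  1.191  0.023]
cur jaw 89.6 turn about tool z scaled 0.042
```

```bash
python3 -m jog '[[-0.05,0.2,0,0,0,0,-1],[-0.1,0.4,0,0,0,0,-1],[-0.17,0.62,0,0,0,0.02,-1],[-0.25,0.84,0,0,0,0.042,-1],[-0.3,1.0,0,0,0,0.042,-1]]'
python3 -m jog '[[-0.01,0.1,0,0,0,0,-1],[-0.01,0.19,0,0,0,0,-1],[-0.01,0.19,0,0,0,0,-1],[-0.01,0.19,0,0,0,0,-1]]'
python3 - <<'E'
from h import *; import pickle
c=cam('wrist'); pickle.dump(c,open('c5.pkl','wb')); cv2.imwrite('pics/w5.png',cv2.resize(c['image'][100:260,220:460],(600,400)))
go([534,103,125],84.6)
for z in (106,121): print(z,w2px(c,[[534.4,104.6,z]]))
E
```

```text
time_s: 12.45
tcp_pos: [518.4, 62.3, 250.5]
eef_rot: [0.0, 0.044, 0.999, 0.0]
contact_force: [0.8, -1.1, -1.0]
gripper_width: 94.0
time_s: 12.95
tcp_pos: [524.6, 106.5, 250.2]
eef_rot: [-0.0, 0.044, 0.999, -0.0]
contact_force: [0.3, 0.5, 0.2]
gripper_width: 93.8
t 13.0 tcp [524.6 106.3 250.2] yaw(tool y dir) [ 0.089  0.996 -0.   ] z [-0. -0. -1.] F [ 0.4 -0.1 -0.2] w 94.1 q [ 0.04  0.1   1.6  -0.    1.44 -1.44]
shift [-0.039 -0.009  0.501]
cur jaw 84.9 turn about tool z scaled 0.002
106 [[320.50759986 198.02306687]]
121 [[320.47262184 202.57773668]]
```

View pics/w5.png

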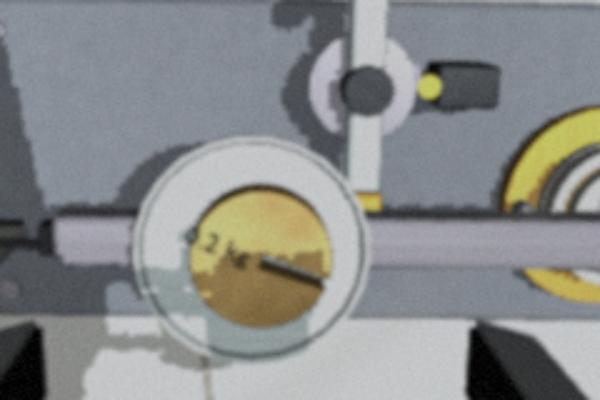

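The lower brass is at (324,202), offset about +3.5 mm in y from the pan centre (534.5,104.5).

```bash
python3 -m jog '[[-0.038,0.01,0.15,0,0,0,-1],[-0.038,0.01,0.3,0,0,0,-1],[-0.038,0.01,0.42,0,0,0,-1],[-0.038,0.01,0.47,0,0,0,-1],[-0.038,0.01,0.492,0,0,0,-1]]'
python3 -m jog '[[0,0,0,0,0,0,-0.2],[0,0,0,0,0,0,1],[0,0,0,0,0,0,1],[0,0,0,0,0,0,1],[0,0,0,0,0,0,1]]' 30
python3 -m jog '[[0,0,-0.2,0,0,0,1],[0,0,-0.48,0,0,0,1],[0.07,-0.22,-0.49,0,0,0,1],[0.14,-0.45,-0.49,0,0,0,1],[0.2,-0.68,-0.49,0,0,0,1]]'
python3 - <<'E'
from h import *
go([418,-424,250],90)
E
```

```text
time_s: 13.62
tcp_pos: [534.4, 108.2, 127.1]
eef_rot: [-0.0, 0.045, 0.999, -0.0]
contact_force: [-1.3, -1.2, 1.4]
gripper_width: 94.3
time_s: 14.25
tcp_pos: [532.9, 88.7, 128.3]
eef_rot: [-0.002, 0.043, 0.999, -0.021]
contact_force: [-6.2, -49.4, 4.5]
gripper_width: 49.6
time_s: 14.88
tcp_pos: [469.4, -57.5, 251.5]
eef_rot: [0.002, 0.044, 0.999, -0.0]
contact_force: [0.4, -0.2, -2.2]
gripper_width: 48.4
t 14.88 tcp [469.4 -57.5 251.5] yaw(tool y dir) [ 0.087  0.996 -0.001] z [ 0.004 -0.001 -1.   ] F [ 0.4 -0.2 -2.2] w 48.4 q [-0.31 -0.04  1.75  0.    1.43 -1.79]
shift [ 0.077 -1.478  0.007]
cur jaw 85.0 turn about tool z scaled -0.042
```

A 49 N sideways force during that grip: a fingertip caught the pan rim. For the steels I'll keep the tips higher. The brass is held.

```bash
python3 -m jog '[[0.02,-0.2,0,0,0,-0.02,1],[0.04,-0.4,0,0,0,-0.042,1],[0.06,-0.6,0,0,0,-0.042,1],[0.07,-0.8,0,0,0,-0.042,1],[0.07,-0.98,0,0,0,-0.042,1]]'
python3 -m jog '[[0.05,-0.2,0,0,0,0,1],[0.05,-0.4,0,0,0,0,1],[0.05,-0.49,0,0,0,0,1],[0.05,-0.49,0,0,0,0,1]]'
python3 - <<'E'
from h import *; import pickle
go([418,-424,28],90)
c=cam('wrist'); pickle.dump(c,open('c6.pkl','wb')); cv2.imwrite('pics/w6.png',c['image'])
E
```

```text
time_s: 15.5
tcp_pos: [430.3, -300.6, 251.1]
eef_rot: [0.001, 0.001, 1.0, -0.001]
contact_force: [1.1, -0.8, -3.0]
gripper_width: 48.2
time_s: 16.0
tcp_pos: [417.7, -422.7, 250.4]
eef_rot: [0.0, 0.001, 1.0, -0.0]
contact_force: [0.4, 0.3, -1.6]
gripper_width: 48.3
t 16.0 tcp [ 417.7 -422.7  250.4] yaw(tool y dir) [ 0.003  1.    -0.001] z [ 0.001 -0.001 -1.   ] F [ 0.4  0.3 -1.6] w 48.3 q [-0.94  0.23  1.46  0.    1.45 -2.51]
shift [-0.    -0.004  0.889]
cur jaw 89.8 turn about tool z scaled -0.001
```

View pics/w6.png

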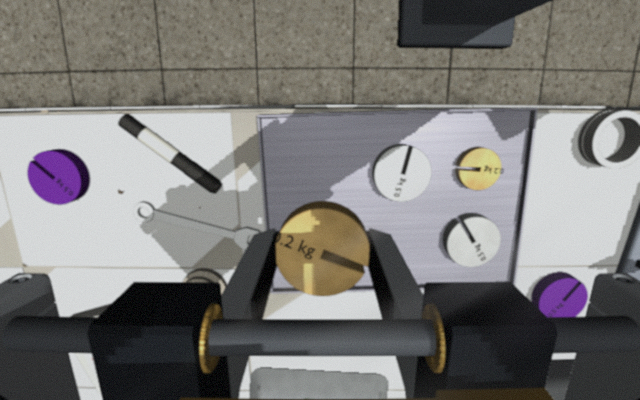

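Brass 1 lies in the tray at (480,168). The second is held at (322,248) over an empty place. Lowering.

```bash
python3 -m jog '[[0,0,0.22,0,0,0,1],[0,0,0.44,0,0,0,1],[0,0,0.64,0,0,0,1],[0,0,0.78,0,0,0,1],[0,0,0.85,0,0,0,1]]'
python3 -m jog '[[0,0,0.02,0,0,0,1],[0,0,0.04,0,0,0,1],[0,0,0.04,0,0,0,1],[0,0,0.04,0,0,0,-0.32],[0,0,0.04,0,0,0,-0.32]]'
python3 -m jog '[[0,0,0,0,0,0,-0.32],[0,0,-0.2,0,0,0,-0.32],[0,0,-0.4,0,0,0,-0.32],[0,0,-0.65,0,0,0,-0.5],[0,0,-0.7,0,0,0,-1]]'
python3 - <<'E'
from h import *; import pickle
st()
c=cam('wrist'); pickle.dump(c,open('c7.pkl','wb')); cv2.imwrite('pics/w7.png',c['image'])
for X in([418,-330,22],[503,-237,22],[504,-424,22]): print(w2px(c,[X]))
E
```

```text
time_s: 16.68
tcp_pos: [417.5, -418.5, 35.5]
eef_rot: [-0.001, -0.001, 1.0, 0.002]
contact_force: [-0.1, 0.5, -1.1]
gripper_width: 48.2
time_s: 17.3
tcp_pos: [418.5, -421.9, 28.4]
eef_rot: [0.001, 0.0, 1.0, -0.001]
contact_force: [-0.0, 0.5, -0.3]
gripper_width: 61.1
time_s: 17.92
tcp_pos: [420.1, -423.9, 208.6]
eef_rot: [0.003, 0.0, 1.0, -0.005]
contact_force: [0.0, -0.8, -0.9]
gripper_width: 77.0
t 17.93 tcp [ 420.1 -423.9  208.6] yaw(tool y dir) [ 0.     1.    -0.009] z [ 0.007 -0.009 -1.   ] F [ 0.  -0.8 -0.9] w 77.0 q [-0.93  0.26  1.51 -0.    1.36 -2.51]
[[414.38291119 174.72581357]]
[[492.67673676 250.55548951]]
[[323.05110759 251.43403391]]
```

View pics/w7.png

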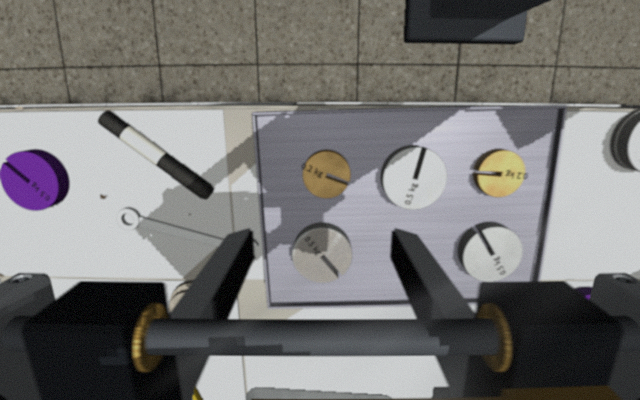

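Everything is where predicted. Pick up the first steel at (504,-424).

```bash
python3 -m jog '[[-0.2,0,0.02,0,0,0,-0.8],[-0.335,0,0.15,0,0,0,-0.8],[-0.335,0,0.37,0,0,0,-0.8],[-0.335,0,0.57,0,0,0,-0.8],[-0.335,0,0.68,0,0,0,-0.8]]'
python3 -m jog '[[0,0,0.03,0,0,0,-0.8],[0,0,0.04,0,0,0,-0.8],[0,0,0.04,0,0,0,-0.8]]'
python3 -c "
from h import *
go([504,-424,28],90)"
```

```text
time_s: 18.6
tcp_pos: [498.7, -417.6, 25.8]
eef_rot: [-0.003, 0.0, 1.0, 0.004]
contact_force: [0.1, -0.3, 0.2]
gripper_width: 84.8
time_s: 18.98
tcp_pos: [501.7, -421.1, 22.0]
eef_rot: [0.0, 0.0, 1.0, 0.0]
contact_force: [-0.4, 1.0, -0.8]
gripper_width: 84.6
t 18.98 tcp [ 501.7 -421.1   22. ] yaw(tool y dir) [0. 1. 0.] z [ 0.  0. -1.] F [-0.4  1.  -0.8] w 84.6 q [-0.83  0.58  1.47  0.    1.09 -2.4 ]
shift [-0.009 -0.012 -0.024]
cur jaw 90.0 turn about tool z scaled -0.0
```

```bash
python3 -m jog '[[-0.009,-0.01,-0.024,0,0,0,-0.8],[-0.009,-0.01,-0.024,0,0,0,1],[-0.009,-0.01,-0.024,0,0,0,1],[-0.009,-0.01,-0.024,0,0,0,1],[-0.009,-0.01,-0.024,0,0,0,1]]' 50
python3 -m jog '[[0,0,-0.1,0,0,0,1],[0,0,-0.3,0,0,0,1],[0,0,-0.55,0,0,0,1],[0,0,-0.8,0,0,0,1],[0,0.1,-0.95,0,0,0,1]]'
python3 -c "
from h import *
go([534,104,250],84.6)"
```

```text
time_s: 19.6
tcp_pos: [504.4, -424.9, 28.9]
eef_rot: [0.001, 0.0, 1.0, -0.001]
contact_force: [-0.6, -4.0, 2.2]
gripper_width: 63.2
time_s: 20.23
tcp_pos: [503.9, -399.2, 267.7]
eef_rot: [0.001, 0.001, 1.0, -0.0]
contact_force: [1.4, 0.3, -5.5]
gripper_width: 63.7
t 20.23 tcp [ 503.9 -399.2  267.7] yaw(tool y dir) [ 0.002  1.    -0.001] z [ 0.001 -0.001 -1.   ] F [ 1.4  0.3 -5.5] w 63.7 q [-0.8   0.32  1.31  0.    1.51 -2.37]
shift [-0.116  2.013  0.07 ]
cur jaw 89.9 turn about tool z scaled 0.044
```

```bash
python3 -m jog '[[-0.01,0.2,0,0,0,0,1],[-0.03,0.4,0,0,0,0,1],[-0.05,0.6,0,0,0,0,1],[-0.07,0.8,0,0,0,0,1],[-0.09,1.0,0,0,0,0,1]]'
python3 -m jog '[[-0.01,0.2,0,0,0,0.02,1],[-0.02,0.4,0,0,0,0.044,1],[-0.026,0.6,0,0,0,0.044,1],[-0.026,0.8,0,0,0,0.044,1],[-0.026,0.95,0,0,0,0.044,1]]'
python3 -m jog '[[0,0.03,0.07,0,0,0,1],[0,0.05,0.07,0,0,0,1],[0,0.05,0.07,0,0,0,1],[0,0.05,0.07,0,0,0,1]]'
python3 - <<'E'
from h import *; import pickle
go([534.5,104.5,142],84.6)
c=cam('wrist'); pickle.dump(c,open('c8.pkl','wb')); cv2.imwrite('pics/w8.png',c['image'][:300])
E
```

```text
time_s: 20.85
tcp_pos: [524.7, -145.5, 263.1]
eef_rot: [-0.003, 0.0, 1.0, 0.002]
contact_force: [-0.1, 0.0, -5.2]
gripper_width: 63.2
time_s: 21.48
tcp_pos: [530.6, 91.5, 263.1]
eef_rot: [-0.003, 0.045, 0.999, 0.0]
contact_force: [0.0, 0.4, -4.6]
gripper_width: 63.5
time_s: 21.98
tcp_pos: [534.6, 100.3, 248.4]
eef_rot: [0.0, 0.047, 0.999, -0.0]
contact_force: [-0.2, -0.1, -4.8]
gripper_width: 63.5
t 21.98 tcp [534.6 100.3 248.4] yaw(tool y dir) [ 0.094  0.996 -0.   ] z [ 0. -0. -1.] F [-0.2 -0.1 -4.8] w 63.5 q [ 0.03  0.12  1.59 -0.    1.43 -1.45]
shift [0.002 0.017 0.426]
cur jaw 84.6 turn about tool z scaled 0.0
```

View pics/w8.png

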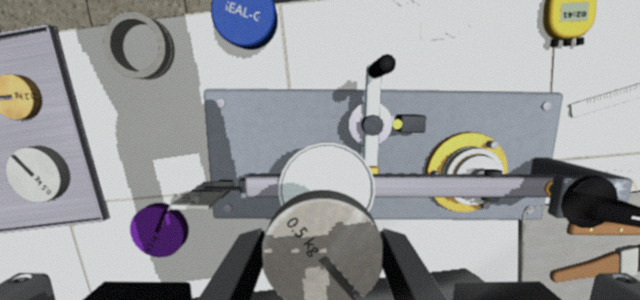

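Steel held at (323,246). The pan is empty at (327,187) and the beam and prop are in place.

```bash
python3 - <<'E'
from h import *; import pickle
c=pickle.load(open('c8.pkl','rb'))
for z in(238,242,246): print(z,px2w(c,323,247,z), w2px(c,[534.6,100.3,z]))
print('pan',w2px(c,[534.5,104.5,107.5]))
g=cv2.cvtColor(c['image'],cv2.COLOR_BGR2GRAY)
print(cv2.HoughCircles(g[180:300,240:410],cv2.HOUGH_GRADIENT,1,50,param1=80,param2=20,minRadius=54,maxRadius=66))
print(cv2.HoughCircles(g[120:260,260:400],cv2.HOUGH_GRADIENT,1,50,param1=80,param2=20,minRadius=42,maxRadius=54))
E
```

```text
238 [535.07459735 100.90130005 238.        ] [[321.81419611 246.2905994 ]]
242 [533.33859895 101.04215555 242.        ] [[321.82857953 249.3102803 ]]
246 [531.60260055 101.18301105 246.        ] [[321.84357606 252.45827977]]
pan [[326.15389185 187.86425903]]
[[[82.5 83.5 65.4]]]
[[[ 66.5  71.5  44.6]
  [ 64.5 123.5  53.4]]]
```

```bash
python3 -m jog '[[0.001,0.017,0.15,0,0,0,1],[0.001,0.017,0.27,0,0,0,1],[0.001,0.017,0.36,0,0,0,1],[0.001,0.017,0.42,0,0,0,1],[0.001,0.017,0.42,0,0,0,1]]'
python3 -m jog '[[0,0,0.01,0,0,0,1],[0,0,0.02,0,0,0,1],[0,0,0.03,0,0,0,1],[0,0,0.035,0,0,0,1],[0,0,0.035,0,0,0,1]]'
python3 -c "
from h import *
go([534.5,104.5,133],84.6)"
```

```text
time_s: 22.65
tcp_pos: [533.8, 105.2, 142.3]
eef_rot: [-0.001, 0.047, 0.999, -0.0]
contact_force: [-0.4, -0.2, -5.4]
gripper_width: 63.5
time_s: 23.28
tcp_pos: [534.9, 105.5, 134.8]
eef_rot: [0.0, 0.046, 0.999, -0.0]
contact_force: [-0.2, -0.0, -3.5]
gripper_width: 63.3
t 23.27 tcp [534.9 105.5 134.8] yaw(tool y dir) [ 0.092  0.996 -0.   ] z [ 0.001 -0.    -1.   ] F [-0.2 -0.  -3.5] w 63.3 q [ 0.04  0.23  1.7  -0.    1.21 -1.44]
shift [ 0.001 -0.004  0.007]
cur jaw 84.7 turn about tool z scaled 0.001
```

```bash
python3 -m jog '[[0,-0.003,0.006,0,0,0,1],[0,-0.003,0.012,0,0,0,1],[0,-0.003,0.012,0,0,0,1]]'
python3 -m jog '[[0,0,0,0,0,0,-0.7],[0,0,0,0,0,0,-0.8],[0,0,0,0,0,0,-0.8]]'
python3 -m jog '[[0,0,-0.1,0,0,0,-0.8],[0,0,-0.25,0,0,0,-0.8],[0,0,-0.47,0,0,0,-0.8],[0,-0.1,-0.47,0,0,0,-0.8],[0,-0.3,-0.47,0,0,0,-0.8]]'
python3 -c "
from h import *
go([503,-238,250],90)"
```

```text
time_s: 23.65
tcp_pos: [534.8, 105.1, 131.8]
eef_rot: [0.001, 0.046, 0.999, 0.0]
contact_force: [0.4, 2.1, -0.9]
gripper_width: 63.7
time_s: 24.02
tcp_pos: [534.6, 104.7, 131.7]
eef_rot: [0.0, 0.046, 0.999, -0.0]
contact_force: [0.3, -0.2, 0.0]
gripper_width: 84.4
time_s: 24.65
tcp_pos: [528.1, 30.4, 250.4]
eef_rot: [0.002, 0.045, 0.999, 0.0]
contact_force: [1.6, -0.5, -0.9]
gripper_width: 84.3
t 24.65 tcp [528.1  30.4 250.4] yaw(tool y dir) [0.089 0.996 0.   ] z [ 0.003 -0.    -1.   ] F [ 1.6 -0.5 -0.9] w 84.3 q [-0.11  0.09  1.62  0.    1.43 -1.59]
shift [ 5.000e-03 -1.078e+00  1.000e-03]
cur jaw 84.9 turn about tool z scaled -0.043
```

```bash
python3 -m jog '[[0,-0.2,0,0,0,-0.02,-0.8],[0,-0.4,0,0,0,-0.043,-0.8],[0,-0.6,0,0,0,-0.043,-0.8],[0,-0.8,0,0,0,-0.043,-0.8],[0,-1.0,0,0,0,-0.043,-0.8]]'
python3 -m jog '[[0,-0.05,0,0,0,0,-0.8],[0,-0.07,0,0,0,0,-0.8],[0,-0.07,0,0,0,0,-0.8]]'
cat > look.py <<'E'
from h import *
s=st(); c=cam('wrist'); cv2.imwrite('pics/look.png',c['image']); g=cv2.GaussianBlur(cv2.cvtColor(c['image'],cv2.COLOR_BGR2GRAY),(5,5),0)
h=c['R']@np.array([460,-330,22])+c['t']; f=c['K'][0,0]
r=33*f/h[2]
for nm,rr,z in(('steel',r,22),('brass',r*25/33,18)):
    q=cv2.HoughCircles(g,cv2.HOUGH_GRADIENT,1,60,param1=80,param2=18,minRadius=int(rr*.93),maxRadius=int(rr*1.1))
    for u,v,k in (q[0] if q is not None else []):
        P=px2w(c,u,v,z)
        if 345<P[0]<575 and -500<P[1]<-165: print(nm,round(float(k/rr),2),(int(u),int(v)),np.round(P),'mean bgr',np.round(c['image'][int(v)-8:int(v)+8,int(u)-8:int(u)+8].mean((0,1))))
E
python3 look.py; python3 -c "
from h import *
go([503,-238,28],90)"
```

```text
time_s: 25.28
tcp_pos: [504.0, -220.4, 249.1]
eef_rot: [0.0, 0.001, 1.0, -0.0]
contact_force: [0.6, 0.0, -0.1]
gripper_width: 84.7
time_s: 25.65
tcp_pos: [504.5, -235.3, 248.9]
eef_rot: [-0.0, 0.001, 1.0, 0.0]
contact_force: [-0.8, 1.0, 0.6]
gripper_width: 84.5
t 25.65 tcp [ 504.5 -235.3  248.9] yaw(tool y dir) [0.002 1.    0.001] z [-0.     0.001 -1.   ] F [-0.8  1.   0.6] w 84.5 q [-0.59  0.15  1.55  0.    1.44 -2.16]
steel 1.06 (235, 94) [ 421. -328.   22.] mean bgr [ 99. 101. 100.]
steel 0.94 (318, 172) [ 507. -239.   22.] mean bgr [157. 156. 155.]
brass 1.04 (155, 95) [ 421. -418.   18.] mean bgr [ 93. 142. 158.]
t 25.7 tcp [ 504.5 -235.   248.9] yaw(tool y dir) [0.001 1.    0.001] z [-0.     0.001 -1.   ] F [-0.2 -0.  -0.4] w 84.6 q [-0.59  0.15  1.55  0.    1.44 -2.16]
shift [ 0.006 -0.013  0.884]
cur jaw 89.9 turn about tool z scaled -0.0
```

```bash
python3 -m jog '[[0,-0.014,0.2,0,0,0,-0.8],[0,-0.014,0.42,0,0,0,-0.8],[0,-0.014,0.62,0,0,0,-0.8],[0,-0.014,0.78,0,0,0,-0.8],[0,-0.014,0.84,0,0,0,-0.8]]'
python3 -m jog '[[0,0,0.03,0,0,0,-0.8],[0,0,0.044,0,0,0,-0.8],[0,0,0.044,0,0,0,-0.8]]'
python3 -m jog '[[0,0,0,0,0,0,0.5],[0,0,0,0,0,0,1],[0,0,0,0,0,0,1],[0,0,0,0,0,0,1]]' 50
python3 -m jog '[[0,0,-0.1,0,0,0,1],[0,0,-0.3,0,0,0,1],[0,0,-0.55,0,0,0,1],[0,0,-0.8,0,0,0,1],[0,0.1,-0.95,0,0,0,1]]'
python3 -c "
from h import *
go([534.5,104.5,265],84.6)"
```

```text
time_s: 26.32
tcp_pos: [502.8, -237.2, 36.4]
eef_rot: [-0.002, 0.0, 1.0, 0.002]
contact_force: [-0.4, 0.2, -0.2]
gripper_width: 84.6
time_s: 26.7
tcp_pos: [505.3, -240.3, 29.3]
eef_rot: [0.001, 0.001, 1.0, -0.001]
contact_force: [0.4, -0.5, -0.3]
gripper_width: 84.8
time_s: 27.2
tcp_pos: [504.6, -239.1, 28.6]
eef_rot: [0.0, 0.001, 1.0, 0.001]
contact_force: [0.3, 4.0, 6.0]
gripper_width: 63.9
time_s: 27.82
tcp_pos: [504.8, -216.7, 268.0]
eef_rot: [0.001, 0.002, 1.0, -0.002]
contact_force: [2.0, 1.2, -4.5]
gripper_width: 63.7
t 27.82 tcp [ 504.8 -216.7  268. ] yaw(tool y dir) [ 0.005  1.    -0.004] z [ 0.003 -0.004 -1.   ] F [ 2.   1.2 -4.5] w 63.7 q [-0.56  0.12  1.55 -0.    1.47 -2.13]
shift [-0.113  1.286  0.007]
cur jaw 89.7 turn about tool z scaled 0.043
```

```bash
python3 -m jog '[[-0.02,0.2,0,0,0,0,1],[-0.04,0.4,0,0,0,0,1],[-0.06,0.6,0,0,0,0.02,1],[-0.08,0.8,0,0,0,0.043,1],[-0.1,1.0,0,0,0,0.043,1]]'
python3 -m jog '[[0,0.15,0,0,0,0,1],[0,0.28,0,0,0,0,1],[0,0.28,0,0,0,0,1],[0,0.28,0,0,0,0,1]]'
python3 - <<'E'
from h import *; import pickle
go([534.5,104.5,153],84.6)
c=cam('wrist'); pickle.dump(c,open('c9.pkl','wb')); print('pan',w2px(c,[534.5,104.5,125])); cv2.imwrite('pics/w9.png',c['image'][:300])
E
```

```text
time_s: 28.45
tcp_pos: [529.0, 36.3, 263.5]
eef_rot: [-0.001, 0.047, 0.999, -0.001]
contact_force: [1.4, 0.3, -4.9]
gripper_width: 63.5
time_s: 28.95
tcp_pos: [535.7, 104.2, 263.9]
eef_rot: [-0.001, 0.046, 0.999, -0.001]
contact_force: [0.4, -0.8, -4.7]
gripper_width: 63.9
t 28.95 tcp [535.7 104.2 263.9] yaw(tool y dir) [ 0.092  0.996 -0.002] z [-0.003 -0.001 -1.   ] F [ 0.4 -0.8 -4.7] w 63.9 q [ 0.03  0.12  1.56 -0.    1.47 -1.44]
shift [0.004 0.001 0.444]
cur jaw 84.7 turn about tool z scaled 0.001
pan [[321.95320747 187.95082654]]
```

View pics/w9.png

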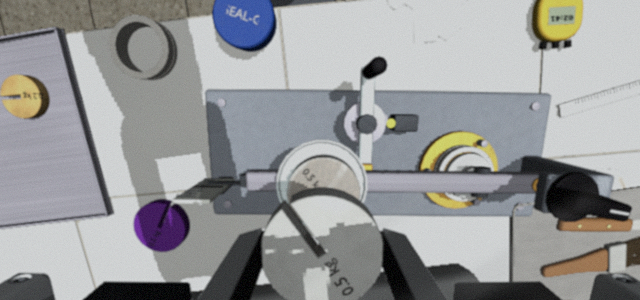

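The first steel sits centred in the pan at (323,187). The second is held. Placing it.

```bash
python3 -m jog '[[0.003,0,0.15,0,0,0,1],[0.003,0,0.27,0,0,0,1],[0.003,0,0.36,0,0,0,1],[0.003,0,0.41,0,0,0,1],[0.003,0,0.43,0,0,0,1]]'
python3 -m jog '[[0,0,0.01,0,0,0,1],[0,0,0.015,0,0,0,1],[0,0,0.02,0,0,0,1],[0,0,0.02,0,0,0,1]]'
python3 -c "
from h import *
go([534.5,104.5,150.5],84.6)"
```

```text
time_s: 29.62
tcp_pos: [535.5, 104.2, 157.3]
eef_rot: [-0.0, 0.047, 0.999, -0.0]
contact_force: [0.9, 0.5, -5.3]
gripper_width: 63.7
time_s: 30.12
tcp_pos: [535.9, 105.0, 153.3]
eef_rot: [0.0, 0.046, 0.999, 0.0]
contact_force: [0.0, -0.7, -4.3]
gripper_width: 63.7
t 30.12 tcp [535.9 105.  153.3] yaw(tool y dir) [0.092 0.996 0.   ] z [ 0.001 -0.    -1.   ] F [ 0.  -0.7 -4.3] w 63.7 q [ 0.04  0.21  1.68 -0.    1.24 -1.44]
shift [ 0.005 -0.003  0.011]
cur jaw 84.7 turn about tool z scaled 0.001
```

```bash
python3 -m jog '[[0.005,-0.003,0.006,0,0,0,1],[0.005,-0.003,0.011,0,0,0,1],[0.005,-0.003,0.011,0,0,0,1]]'
python3 -m jog '[[0,0,0,0,0,0,-0.7],[0,0,0,0,0,0,-0.8],[0,0,0,0,0,0,-0.8]]'
python3 -m jog '[[0,0,-0.1,0,0,0,-0.8],[0,0,-0.25,0,0,0,-0.8],[0,0,-0.42,0,0,0,-0.8],[0,-0.1,-0.42,0,0,0,-0.8],[0.1,-0.3,-0.42,0,0,0,-0.8]]'
python3 -c "
from h import *
go([420,-331,250],90)"
```

```text
time_s: 30.5
tcp_pos: [534.3, 104.3, 150.1]
eef_rot: [-0.0, 0.046, 0.999, -0.0]
contact_force: [-1.2, -0.3, -4.5]
gripper_width: 64.1
time_s: 30.88
tcp_pos: [535.1, 104.4, 151.1]
eef_rot: [0.001, 0.046, 0.999, 0.0]
contact_force: [-0.4, 0.1, 0.0]
gripper_width: 84.0
time_s: 31.5
tcp_pos: [504.0, 31.8, 256.7]
eef_rot: [0.002, 0.045, 0.999, -0.0]
contact_force: [0.5, 0.2, 0.6]
gripper_width: 84.5
t 31.5 tcp [504.   31.8 256.7] yaw(tool y dir) [ 0.089  0.996 -0.   ] z [ 0.004 -0.    -1.   ] F [0.5 0.2 0.6] w 84.5 q [-0.11  0.03  1.67 -0.    1.44 -1.59]
shift [ 0.205 -1.475  0.026]
cur jaw 84.9 turn about tool z scaled -0.043
```

```bash
python3 -m jog '[[0.04,-0.2,0,0,0,-0.02,-0.8],[0.08,-0.4,0,0,0,-0.043,-0.8],[0.12,-0.6,0,0,0,-0.043,-0.8],[0.16,-0.8,0,0,0,-0.043,-0.8],[0.2,-1.0,0,0,0,-0.043,-0.8]]'
python3 -m jog '[[0.04,-0.2,0,0,0,0,-0.8],[0.04,-0.4,0,0,0,0,-0.8],[0.04,-0.46,0,0,0,0,-0.8],[0.04,-0.46,0,0,0,0,-0.8]]'
python3 look.py; python3 -c "
from h import *
go([419,-330,28.5],90)"
```

```text
time_s: 32.12
tcp_pos: [429.3, -214.0, 255.9]
eef_rot: [0.001, 0.001, 1.0, -0.0]
contact_force: [1.0, -0.8, -0.0]
gripper_width: 84.4
time_s: 32.62
tcp_pos: [419.3, -327.5, 255.1]
eef_rot: [-0.0, 0.002, 1.0, 0.0]
contact_force: [-0.8, 1.2, -0.1]
gripper_width: 84.5
t 32.62 tcp [ 419.3 -327.5  255.1] yaw(tool y dir) [0.004 1.    0.001] z [-0.     0.001 -1.   ] F [-0.8  1.2 -0.1] w 84.5 q [-0.83  0.09  1.61  0.    1.45 -2.39]
steel 0.98 (319, 170) [ 421. -330.   22.] mean bgr [120. 120. 119.]
brass 1.07 (242, 168) [ 419. -420.   18.] mean bgr [ 86. 133. 148.]
brass 1.02 (397, 168) [ 419. -238.   18.] mean bgr [115. 172. 174.]
t 32.67 tcp [ 419.5 -326.5  255.1] yaw(tool y dir) [0.002 1.    0.001] z [-0.     0.001 -1.   ] F [ 0.2  0.8 -0.3] w 84.8 q [-0.82  0.09  1.61  0.    1.45 -2.39]
shift [ 0.002 -0.015  0.906]
cur jaw 89.9 turn about tool z scaled -0.001
```

```bash
python3 -m jog '[[0,-0.014,0.2,0,0,0,-0.8],[0,-0.014,0.42,0,0,0,-0.8],[0,-0.014,0.62,0,0,0,-0.8],[0,-0.014,0.78,0,0,0,-0.8],[0,-0.014,0.86,0,0,0,-0.8]]'
python3 -m jog '[[0,0,0.03,0,0,0,-0.8],[0,0,0.044,0,0,0,-0.8],[0,0,0.044,0,0,0,-0.8]]'
python3 -m jog '[[0,0,0,0,0,0,0.5],[0,0,0,0,0,0,1],[0,0,0,0,0,0,1],[0,0,0,0,0,0,1]]' 50
python3 -m jog '[[0,0,-0.1,0,0,0,1],[0,0,-0.3,0,0,0,1],[0,0,-0.55,0,0,0,1],[0,0,-0.8,0,0,0,1],[0,0.1,-0.95,0,0,0,1]]'
python3 -c "
from h import *
go([534.5,104.5,265],84.6)"
```

```text
time_s: 33.3
tcp_pos: [418.6, -327.2, 37.8]
eef_rot: [-0.001, 0.0, 1.0, 0.002]
contact_force: [-0.6, 0.4, 0.7]
gripper_width: 84.4
time_s: 33.67
tcp_pos: [420.1, -331.0, 30.2]
eef_rot: [0.001, 0.001, 1.0, -0.001]
contact_force: [-0.5, -0.0, -0.8]
gripper_width: 84.5
time_s: 34.17
tcp_pos: [419.7, -331.1, 29.8]
eef_rot: [0.0, 0.001, 1.0, -0.0]
contact_force: [0.0, 0.5, 4.1]
gripper_width: 63.6
time_s: 34.8
tcp_pos: [419.7, -307.3, 269.1]
eef_rot: [0.001, 0.002, 1.0, -0.002]
contact_force: [0.7, 0.9, -4.4]
gripper_width: 63.8
t 34.8 tcp [ 419.7 -307.3  269.1] yaw(tool y dir) [ 0.004  1.    -0.003] z [ 0.002 -0.003 -1.   ] F [ 0.7  0.9 -4.4] w 63.8 q [-0.8   0.05  1.62 -0.    1.47 -2.36]
shift [-0.452  1.649  0.012]
cur jaw 89.7 turn about tool z scaled 0.043
```

```bash
python3 -m jog '[[-0.05,0.2,0,0,0,0,1],[-0.11,0.4,0,0,0,0,1],[-0.17,0.6,0,0,0,0.02,1],[-0.23,0.8,0,0,0,0.043,1],[-0.29,1.0,0,0,0,0.043,1]]'
python3 -m jog '[[-0.05,0.2,0,0,0,0,1],[-0.11,0.4,0,0,0,0,1],[-0.11,0.62,0,0,0,0,1],[-0.11,0.62,0,0,0,0,1],[-0.11,0.62,0,0,0,0,1]]'
python3 - <<'E'
from h import *; import pickle
go([534.5,104.5,172],84.6)
c=cam('wrist'); pickle.dump(c,open('c10.pkl','wb')); print('pan',w2px(c,[534.5,104.5,144])); cv2.imwrite('pics/w10.png',c['image'][:300])
E
```

```text
time_s: 35.42
tcp_pos: [491.6, -54.3, 264.7]
eef_rot: [-0.002, 0.047, 0.999, 0.0]
contact_force: [0.1, -0.6, -4.7]
gripper_width: 63.6
time_s: 36.05
tcp_pos: [533.2, 95.6, 264.9]
eef_rot: [-0.002, 0.046, 0.999, -0.001]
contact_force: [0.4, -0.3, -5.3]
gripper_width: 63.9
t 36.05 tcp [533.2  95.6 264.9] yaw(tool y dir) [ 0.092  0.996 -0.001] z [-0.003 -0.001 -1.   ] F [ 0.4 -0.3 -5.3] w 63.9 q [ 0.02  0.11  1.57 -0.    1.47 -1.46]
shift [-0.003  0.037  0.372]
cur jaw 84.7 turn about tool z scaled 0.001
pan [[332.39656816 195.04190712]]
```

```bash
python3 -m jog '[[-0.003,0.037,0.1,0,0,0,1],[-0.003,0.037,0.2,0,0,0,1],[-0.003,0.037,0.28,0,0,0,1],[-0.003,0.037,0.33,0,0,0,1],[-0.003,0.037,0.35,0,0,0,1]]'
python3 -m jog '[[0,0,0.01,0,0,0,1],[0,0,0.015,0,0,0,1],[0,0,0.02,0,0,0,1],[0,0,0.02,0,0,0,1]]'
python3 -c "
from h import *
go([534.5,104.5,170.5],84.6)"
```

```text
time_s: 36.72
tcp_pos: [535.5, 103.9, 178.4]
eef_rot: [-0.001, 0.047, 0.999, -0.0]
contact_force: [-0.2, -0.4, -5.0]
gripper_width: 64.1
time_s: 37.22
tcp_pos: [536.0, 105.0, 174.5]
eef_rot: [0.0, 0.046, 0.999, -0.0]
contact_force: [0.3, 0.6, -5.9]
gripper_width: 63.9
t 37.23 tcp [536.  105.  174.5] yaw(tool y dir) [0.092 0.996 0.   ] z [ 0. -0. -1.] F [ 0.3  0.6 -5.9] w 63.9 q [ 0.04  0.19  1.66 -0.    1.29 -1.44]
shift [ 0.006 -0.003  0.016]
cur jaw 84.7 turn about tool z scaled 0.001
```

```bash
python3 -m jog '[[0.005,-0.003,0.008,0,0,0,1],[0.005,-0.003,0.015,0,0,0,1],[0.005,-0.003,0.018,0,0,0,1],[0.005,-0.003,0.018,0,0,0,1]]'
python3 -m jog '[[0,0,0,0,0,0,-0.7],[0,0,0,0,0,0,-0.8],[0,0,0,0,0,0,-0.8]]'
python3 -m jog '[[0,0,-0.1,0,0,0,-0.8],[0,0,-0.25,0,0,0,-0.8],[0.1,0,-0.4,0,0,0,-0.8],[0.2,0,-0.4,0,0,0,-0.8],[0.2,0,-0.4,0,0,0,-0.8]]'
python3 - <<'E'
from h import *; import pickle
go([436,159,250],84.6)
c=cam('wrist'); pickle.dump(c,open('c11.pkl','wb')); print('pan',w2px(c,[[534.5,104.5,163],[534.5,104.5,107.5]])); cv2.imwrite('pics/w11.png',c['image'][:360])
E
```

```text
time_s: 37.72
tcp_pos: [534.5, 104.3, 169.6]
eef_rot: [-0.0, 0.046, 0.999, -0.0]
contact_force: [0.8, 0.2, -4.7]
gripper_width: 63.7
time_s: 38.1
tcp_pos: [535.3, 104.3, 170.7]
eef_rot: [0.001, 0.046, 0.999, 0.0]
contact_force: [0.7, -0.5, 0.7]
gripper_width: 84.4
time_s: 38.72
tcp_pos: [484.3, 109.2, 270.8]
eef_rot: [0.001, 0.046, 0.999, 0.0]
contact_force: [-0.3, -1.2, 0.3]
gripper_width: 84.8
t 38.73 tcp [484.3 109.2 270.8] yaw(tool y dir) [0.092 0.996 0.   ] z [ 0.002  0.    -1.   ] F [-0.3 -1.2  0.3] w 84.8 q [ 0.05  0.    1.67  0.    1.47 -1.43]
shift [0.211 0.181 0.083]
cur jaw 84.7 turn about tool z scaled 0.001
pan [[321.52068061 254.91527996]
 [321.42765486 231.35839616]]
```

View pics/w11.png

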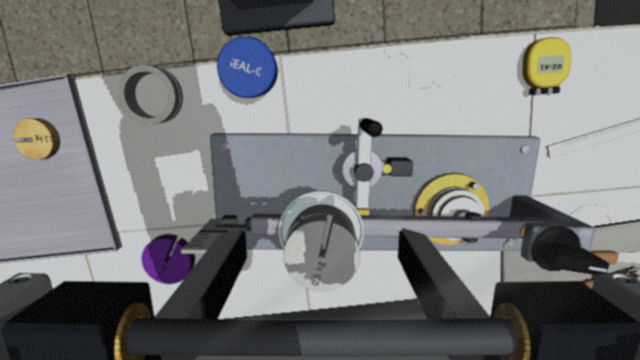

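The steel stack stands on the pan with its top at (322,250), as predicted. The prop is still out. Next I grip the handle at (436,159).

```bash
python3 -m jog '[[0.11,0.09,0,0,0,0,0],[0.211,0.18,0.05,0,0,0,0],[0.211,0.18,0.25,0,0,0,0],[0.211,0.18,0.45,0,0,0,0],[0.211,0.18,0.6,0,0,0,0]]'
python3 -m jog '[[0,0,0.034,0,0,0,0],[0,0,0.034,0,0,0,0],[0,0,0.034,0,0,0,0.5],[0,0,0.034,0,0,0,1],[0,0,0.034,0,0,0,1]]' 25
python3 -m jog '[[0,0,0,0,0,0,1],[0,0,0,0,0,0,1]]'
python3 arc.py 485.5 154.5 -90 12 50
```

```text
time_s: 39.4
tcp_pos: [435.9, 158.4, 117.0]
eef_rot: [-0.001, 0.046, 0.999, -0.0]
contact_force: [-0.5, -1.3, 0.0]
gripper_width: 46.8
time_s: 40.02
tcp_pos: [437.2, 158.7, 112.2]
eef_rot: [0.001, 0.046, 0.999, 0.0]
contact_force: [0.3, -0.3, -0.3]
gripper_width: 20.3
time_s: 40.28
tcp_pos: [436.8, 158.7, 111.8]
eef_rot: [0.0, 0.046, 0.999, 0.0]
contact_force: [-0.5, 0.7, 3.2]
gripper_width: 13.5
t 40.27 tcp [436.8 158.7 111.8] yaw(tool y dir) [0.092 0.996 0.   ] z [ 0.001  0.    -1.   ] F [-0.5  0.7  3.2] w 13.5 q [ 0.16  0.1   1.91  0.    1.13 -1.32]
rad 48.87051288528531 ang 175.02855563457314
1 [-0.001  0.026  0.   ] turn 0.062
2 [-0.006  0.051  0.   ] turn 0.125
3 [-0.013  0.075  0.   ] turn 0.188
4 [-0.024  0.099  0.   ] turn 0.25
5 [-0.038  0.12   0.   ] turn 0.312
6 [-0.055  0.14   0.   ] turn 0.375
7 [-0.074  0.158  0.   ] turn 0.438
8 [-0.095  0.172  0.   ] turn 0.5
9 [-0.118  0.184  0.   ] turn 0.562
10 [-0.143  0.193  0.   ] turn 0.625
11 [-0.168  0.199  0.   ] turn 0.688
12 [-0.194  0.201  0.   ] turn 0.75
```

```bash
python3 -m jog '[[-0.001,0.026,0,0,0,0.062,1],[-0.006,0.051,0,0,0,0.125,1],[-0.013,0.075,0,0,0,0.188,1],[-0.024,0.099,0,0,0,0.25,1],[-0.038,0.12,0,0,0,0.312,1]]'
python3 arc.py 485.5 154.5 -52 7 50
```

```text
time_s: 40.9
tcp_pos: [448.6, 185.6, 111.8]
eef_rot: [0.001, 0.366, 0.931, -0.002]
contact_force: [-1.6, -6.8, 6.7]
gripper_width: 13.5
t 40.9 tcp [448.6 185.6 111.8] yaw(tool y dir) [ 0.681  0.732 -0.004] z [-0.001 -0.005 -1.   ] F [-1.6 -6.8  6.7] w 13.5 q [ 0.22  0.14  1.86 -0.    1.14 -0.6 ]
rad 48.24246896314283 ang 139.85974559909968
1 [ 0.001  0.025 -0.   ] turn 0.062
2 [-0.002  0.05  -0.   ] turn 0.124
3 [-0.008  0.075 -0.   ] turn 0.186
4 [-0.017  0.099 -0.   ] turn 0.248
5 [-0.029  0.121 -0.   ] turn 0.31
6 [-0.044  0.142 -0.   ] turn 0.371
7 [-0.062  0.161 -0.   ] turn 0.433
```

```bash
python3 -m jog '[[0,0.025,0,0,0,0.062,1],[-0.002,0.05,0,0,0,0.124,1],[-0.008,0.075,0,0,0,0.186,1],[-0.017,0.099,0,0,0,0.248,1],[-0.029,0.121,0,0,0,0.31,1]]'
python3 arc.py 485.5 154.5 -16 2 50
```

```text
time_s: 41.52
tcp_pos: [475.5, 201.2, 111.8]
eef_rot: [0.003, 0.644, 0.765, -0.003]
contact_force: [1.5, -12.6, 5.0]
gripper_width: 13.6
t 41.52 tcp [475.5 201.2 111.8] yaw(tool y dir) [ 0.985  0.171 -0.   ] z [ 0.001 -0.008 -1.   ] F [  1.5 -12.6   5. ] w 13.6 q [ 0.24  0.21  1.79 -0.01  1.15  0.07]
rad 47.79983466767496 ang 102.10560622600379
1 [ 0.004  0.027 -0.   ] turn 0.067
2 [ 0.003  0.055 -0.   ] turn 0.133
```

```bash
python3 -m jog '[[0,0.027,0,0,0,0.067,1],[-0.005,0.055,0,0,0,0.133,1],[-0.005,0.06,0,0,0,0.133,1],[-0.005,0.06,0,0,0,0.133,1]]'
python3 arc.py 485.5 154.5 -2 1
```

```text
time_s: 42.02
tcp_pos: [489.2, 201.9, 111.7]
eef_rot: [0.003, 0.742, 0.67, -0.004]
contact_force: [-2.0, -12.1, 8.0]
gripper_width: 13.6
t 42.02 tcp [489.2 201.9 111.7] yaw(tool y dir) [ 0.995 -0.103 -0.001] z [-0.002 -0.009 -1.   ] F [ -2.  -12.1   8. ] w 13.6 q [ 0.23  0.23  1.75 -0.01  1.16  0.34]
rad 47.50477220097455 ang 85.5294496022672
1 [ 0.     0.007 -0.   ] turn 0.017
```

The prop is back at about 0.02 rad. Release, rise, turn the jaws back, and work out where the pointer should be for a near-level view.

```bash
python3 -m jog '[[0,0,0,0,0,0,0.2],[0,0,0,0,0,0,0],[0,0,-0.2,0,0,0,0],[0,0,-0.4,0,0,0,0],[0,0,-0.6,0,0,0,0]]'
python3 -m jog '[[0,0,0,0,0,-0.087,0],[0,0,0,0,0,-0.174,0],[0,0,0,0,0,-0.261,0],[0,0,0,0,0,-0.348,0],[0,0,0,0,0,-0.435,0]]'
python3 -m jog '[[0,0,0,0,0,-0.087,-1],[0,0,0,0,0,-0.174,-1],[0,0,0,0,0,-0.261,-1],[0,0,0,0,0,-0.315,-1],[0,0,0,0,0,-0.315,-1]]'
python3 - <<'E'
from h import *; import pickle
c2=pickle.load(open('c2.pkl','rb'));c3=pickle.load(open('c3.pkl','rb'));c8=pickle.load(open('c8.pkl','rb'))
print('cap',tri([(c3,456,180),(c2,396,112)]))
print('K',c3['K'][0,0],'mount',np.round(c2['mount'],3))
y=np.array([.0943,.9955]); p=np.array([534.5,104.5])
for d in(100,120,140): print(p-y*d)
go([400,-20,300],84.6)
s=cam('side'); import sys; cv2.imwrite('pics/s12.png',cv2.resize(s['image'][160:230,270:340],(560,560),interpolation=cv2.INTER_CUBIC))
E
```

```text
time_s: 42.65
tcp_pos: [489.1, 206.7, 262.3]
eef_rot: [-0.0, 0.742, 0.67, -0.0]
contact_force: [0.6, 1.1, 0.0]
gripper_width: 46.9
time_s: 43.28
tcp_pos: [489.2, 206.8, 260.8]
eef_rot: [-0.0, 0.369, 0.929, 0.0]
contact_force: [0.1, 1.1, 0.6]
gripper_width: 47.2
time_s: 43.9
tcp_pos: [489.3, 206.6, 260.9]
eef_rot: [-0.0, 0.052, 0.999, 0.0]
contact_force: [-0.3, 0.6, -0.3]
gripper_width: 92.6
cap [547.53900328 263.46355624  47.53286397]
K 347.178050524767 mount [[ 0.00000e+00 -9.66000e-01 -2.60000e-01  7.58850e+01]
 [ 1.00000e+00  0.00000e+00 -0.00000e+00  8.72000e-01]
 [ 1.00000e-03 -2.60000e-01  9.66000e-01 -1.63954e+02]
 [ 0.00000e+00  0.00000e+00  0.00000e+00  1.00000e+00]]
[525.07   4.95]
[523.184 -14.96 ]
[521.298 -34.87 ]
t 43.9 tcp [489.3 206.6 260.9] yaw(tool y dir) [0.104 0.995 0.   ] z [-0.  0. -1.] F [-0.3  0.6 -0.3] w 92.6 q [ 0.24  0.08  1.6   0.    1.46 -1.23]
shift [ 0.261 -0.939 -0.157]
cur jaw 84.1 turn about tool z scaled -0.005
```

```bash
python3 -m jog '[[0.04,-0.2,0,0,0,0,-1],[0.08,-0.4,0,0,0,0,-1],[0.13,-0.6,0,0,0,0,-1],[0.18,-0.75,0,0,0,0,-1],[0.22,-0.854,0.05,0,0,0,-1]]'
python3 -m jog '[[0,0,0,0,-0.08,0,-1],[0,0,0,0,-0.16,0,-1],[0,0,0,0,-0.24,0,-1],[0,0,0,0,-0.32,0,-1],[0,0,0,0,-0.4,0,-1]]'
python3 -m jog '[[0,0,0,0,-0.08,0,-1],[0,0,0,0,-0.14,0,-1],[0,0,0,0,-0.14,0,-1],[0,0,0,0,-0.14,0,-1]]'
python3 - <<'E'
from h import *
go([412,0,95]); c=cam('wrist'); print('cam',-c['R'].T@c['t'],w2px(c,[[521.6,-10,87]]))
E
```

```text
time_s: 44.58
tcp_pos: [413.0, -1.9, 249.6]
eef_rot: [0.002, 0.053, 0.999, -0.0]
contact_force: [0.2, 0.4, -0.5]
gripper_width: 93.8
time_s: 45.2
tcp_pos: [414.1, 0.4, 251.0]
eef_rot: [0.406, 0.046, 0.912, -0.021]
contact_force: [-1.5, -9.3, -77.9]
gripper_width: 94.1
time_s: 45.7
tcp_pos: [467.6, 14.0, 299.4]
eef_rot: [0.51, 0.048, 0.858, -0.032]
contact_force: [-0.6, 0.5, -0.2]
gripper_width: 93.9
t 45.7 tcp [467.6  14.  299.4] yaw(tool y dir) [ 0.116  0.993 -0.006] z [ 0.873 -0.105 -0.477] F [-0.6  0.5 -0.2] w 93.9 q [-0.21 -0.76  2.46  0.23  0.38 -1.84]
shift [ 0.821 -0.076  0.202]
cam [290.67147104  34.31022739 311.39845005] [[301.79902875  -5.29963727]]
```

That tilt folded the arm to its range limit (j3 at 2.46), so I'll undo it. Viewing diagonally from the pan side, with the jaws heading 45°, gives a comfortable reach.

```bash
python3 -m jog '[[0,0,0,0,0.08,0,-1],[0,0,0,0,0.16,0,-1],[0,0,0,0,0.24,0,-1],[0,0,0,0,0.32,0,-1],[0,0,0,0,0.4,0,-1]]'
python3 -m jog '[[0,0,0,0,0.07,0,-1],[0,0,0,0,0.14,0,-1],[0,0,0,0,0.14,0,-1],[0,0,0,0,0.14,0,-1]]'
python3 - <<'E'
from h import *
go([408,110,240],45)
E
```

```text
time_s: 46.38
tcp_pos: [468.1, 13.1, 301.5]
eef_rot: [0.116, 0.058, 0.991, -0.01]
contact_force: [-0.5, -0.1, -0.2]
gripper_width: 93.8
time_s: 46.88
tcp_pos: [467.5, 13.5, 300.1]
eef_rot: [-0.027, 0.059, 0.998, -0.002]
contact_force: [0.1, 0.3, -0.1]
gripper_width: 94.1
t 46.88 tcp [467.5  13.5 300.1] yaw(tool y dir) [ 0.117  0.993 -0.007] z [-0.054 -0.    -0.999] F [ 0.1  0.3 -0.1] w 94.1 q [-0.15 -0.04  1.65 -0.01  1.59 -1.6 ]
shift [0.268 0.357 0.253]
cur jaw 83.3 turn about tool z scaled 0.319
```

```bash
python3 -m jog '[[0.06,0.12,0.03,0,0,0.08,-1],[0.12,0.24,0.06,0,0,0.16,-1],[0.18,0.36,0.1,0,0,0.24,-1],[0.2,0.4,0.16,0,0,0.319,-1],[0.2,0.4,0.16,0,0,0.319,-1]]'
python3 -m jog '[[0,0,0,0,-0.06,0,-1],[0,0,0,0,-0.12,0,-1],[0,0,0,0,-0.18,0,-1],[0,0,0,0,-0.24,0,-1],[0,0,0,0,-0.24,0,-1]]'
python3 - <<'E'
from h import *
go([408,103,160],45); c=cam('wrist'); print('cam',-c['R'].T@c['t'],w2px(c,[[521.6,-10,87]])); cv2.imwrite('pics/z.png',c['image'])
E
```

```text
time_s: 47.5
tcp_pos: [425.8, 119.3, 262.2]
eef_rot: [-0.025, 0.381, 0.924, -0.011]
contact_force: [0.2, -0.1, 0.8]
gripper_width: 94.0
time_s: 48.12
tcp_pos: [426.5, 119.3, 262.5]
eef_rot: [0.205, 0.365, 0.902, -0.105]
contact_force: [0.0, 0.3, -0.0]
gripper_width: 94.1
t 48.12 tcp [426.5 119.3 262.5] yaw(tool y dir) [ 0.702  0.711 -0.04 ] z [ 0.293 -0.34  -0.894] F [ 0.   0.3 -0. ] w 94.1 q [ 0.39 -0.18  1.92 -0.46  1.28 -0.3 ]
shift [ 0.191 -0.082  0.367]
cur jaw 45.3 turn about tool z scaled 0.003
cam [330.38344248 220.97824747 375.09993709] [[306.18101316 222.00133636]]
```

```bash
python3 -m jog '[[0.04,-0.02,0.08,0,-0.03,0,-1],[0.08,-0.04,0.16,0,-0.07,0,-1],[0.12,-0.05,0.24,0,-0.11,0,-1],[0.16,-0.07,0.32,0,-0.15,0,-1],[0.19,-0.08,0.36,0,-0.18,0,-1]]'
python3 -m jog '[[0,0,0,0,0,0,-1],[0,0,0,0,0,0,-1],[0,0,0,0,0,0,-1]]'
python3 - <<'E'
from h import *; import pickle
st(); c=cam('wrist'); pickle.dump(c,open('c13.pkl','wb'));print('cam',-c['R'].T@c['t'],w2px(c,[[521.6,-10,87]])); cv2.imwrite('pics/w13.png',c['image'])
u,v=w2px(c,[[521.6,-10,87]])[0]; u=int(np.clip(u,100,539)); v=int(np.clip(v,75,324))
cv2.imwrite('pics/w13c.png',cv2.resize(c['image'][v-75:v+75,u-100:u+100],(800,600),interpolation=cv2.INTER_CUBIC)); print(u-100,v-75)
E
```

```text
time_s: 48.8
tcp_pos: [409.7, 102.2, 161.2]
eef_rot: [0.37, 0.342, 0.846, -0.174]
contact_force: [-0.5, -0.5, 0.2]
gripper_width: 93.9
time_s: 49.18
tcp_pos: [410.9, 103.7, 163.2]
eef_rot: [0.371, 0.343, 0.846, -0.171]
contact_force: [-0.0, -0.7, -0.3]
gripper_width: 93.7
t 49.17 tcp [410.9 103.7 163.2] yaw(tool y dir) [ 0.707  0.706 -0.036] z [ 0.51  -0.544 -0.666] F [-0.  -0.7 -0.3] w 93.7 q [ 0.62  0.    2.16 -0.98  1.1   0.35]
cam [291.62416295 225.99525118 216.12751251] [[322.05730117 228.23915933]]
222 153
```

View pics/w13c.png

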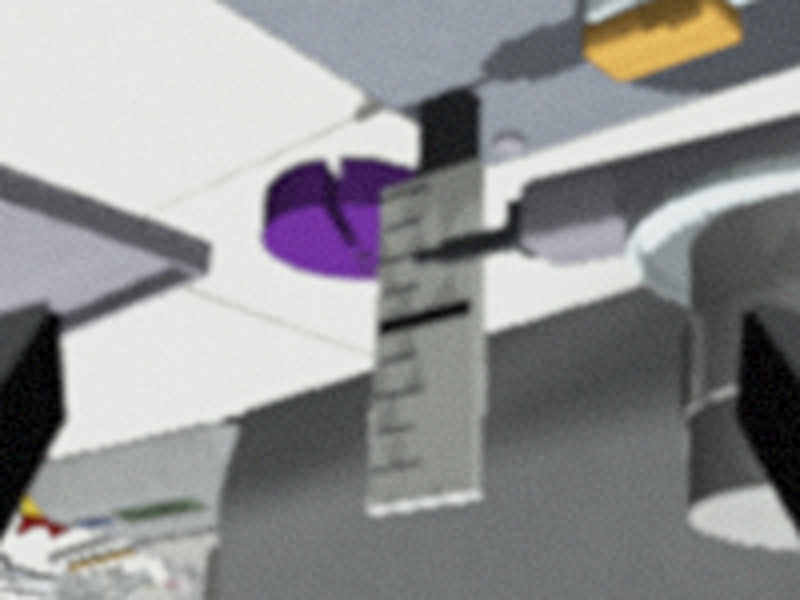

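The view is upside down (world up is image down). The pointer tip is at crop (418,256) and the thick mark at (425,318), so the pointer is roughly 14 mm low. I'll triangulate it with the steeper frame taken a second earlier.

```bash
python3 - <<'E'
from h import *; import pickle
c=pickle.load(open('c13.pkl','rb'))
b=dict(c); b['image']=cv2.imread('pics/z.png')
T=np.eye(4); T[:3,:3]=quat([0.205,0.365,0.902,-0.105]).as_matrix(); T[:3,3]=[426.5,119.3,262.5]
W=np.linalg.inv(T@np.array(c['mount'])); b['R'],b['t']=W[:3,:3],W[:3,3]; pickle.dump(b,open('c12.pkl','wb'))
print('cam b',-b['R'].T@b['t'])
for z in(70,74,78,82,87): 
    P=px2w(c,326.5,217,z); print(z,P,w2px(b,[P])[0])
for z in(87,): P=px2w(c,328,232.5,z); print('mark',P,w2px(b,[P])[0])
g=cv2.cvtColor(b['image'],cv2.COLOR_BGR2GRAY)
print('cols 296-325'); 
for v in range(200,240): print(v,' '.join('%3d'%x for x in g[v,292:326]))
E
```

```text
cam b [330.60638801 220.37783874 374.69198927]
70 [531.84676134 -14.37498273  70.        ] [310.59073799 218.03134255]
74 [525.27106333  -7.79524344  74.        ] [310.27415588 214.98900462]
78 [518.69536532  -1.21550415  78.        ] [309.94362057 211.81176459]
82 [512.11966731   5.36423514  82.        ] [309.59819556 208.49051133]
87 [503.90004479  13.58890926  87.        ] [309.1439105  204.12118987]
mark [534.20856484 -13.81180772  87.        ] [311.43349226 228.78293169]
cols 296-325
200 225 227 224 226 226 227 227 227 231 217 194 163 148 153 148 141 124 105  92  78  48  28  20  18  23  36  45  53  72  82  97 106 106 127
201 226 226 228 224 226 227 226 228 226 210 179 156 146 152 154 143 132 118 102  79  50  27  22  28  36  54  66  82  93  97  97 103 107 128
202 224 227 227 228 228 225 227 228 219 196 168 148 149 145 136 133 130 128 117  94  58  31  35  35  53  79  84  94  99 103 101 105 110 128
203 226 227 226 228 225 227 227 227 216 189 160 142 145 135 129 127 132 140 140 112  73  45  56  70  86  89  99  97 101  97 101 110 115 145
204 228 224 225 226 225 227 227 222 210 176 15
[... 4293 characters left out ...]

235  86  77  65  42  32  43  67  75  88 106 120 113 109  95  94  89  90 107 113 121 119 125 118 129 123 118 121 123 118 135 140 173 204 225
236  85  80  73  51  27  29  60  76  92 110 111 102  97  99  97 104 109 111 110 119 124 124 121 122 122 122 126 118 126 134 144 176 206 227
237  82  86  78  62  33  40  43  65  89 103  96  95 100 106 115 117 110 106 101 112 123 121 117 124 119 121 124 123 128 127 142 174 210 227
238  81  82  80  63  43  30  40  71  89 103 103 101 115 120 121 115 104  91  92 112 123 124 119 125 118 127 124 118 123 130 142 183 213 228
239  85  86  83  69  59  28  37  61  84 100 107 115 120 123 117 106  91  90  94 112 123 128 126 121 118 120 123 125 129 130 141 179 211 228
```

The tip triangulates to about (525,-8,74), so it is about 13 mm low and needs about 2.5 rad clockwise. Returning upright and going above the knob.

```bash
python3 -m jog '[[-0.1,0,-0.1,0,0.03,0,-1],[-0.2,-0.01,-0.2,0,0.1,0,-1],[-0.3,-0.02,-0.3,0,0.18,0,-1],[-0.4,-0.02,-0.36,0,0.26,0,-1],[-0.447,-0.02,-0.4,0,0.34,0,-1]]'
python3 -m jog '[[0,0,0,0,0.062,0,-1],[0,0,0,0,0.062,0,-1],[0,0,0,0,0.062,0,-1]]'
python3 - <<'E'
from h import *; import pickle
a=pickle.load(open('c1.pkl','rb')); b=pickle.load(open('c3.pkl','rb')); 
print('knob from c1',px2w(a,150+705*390/800,100+245*160/328,185),'c3',px2w(b,575,212,185))
go([545,315,300],84.6)
E
```

```text
time_s: 49.85
tcp_pos: [411.5, 104.2, 316.2]
eef_rot: [0.053, 0.38, 0.923, -0.039]
contact_force: [0.8, 0.4, -0.9]
gripper_width: 94.0
time_s: 50.22
tcp_pos: [409.7, 104.1, 311.5]
eef_rot: [-0.007, 0.382, 0.924, -0.018]
contact_force: [0.4, 0.2, 0.0]
gripper_width: 94.2
knob from c1 [548.54160053 313.58827687 185.        ] c3 [547.45717911 310.84714654 185.        ]
t 50.23 tcp [409.7 104.1 311.5] yaw(tool y dir) [ 0.706  0.707 -0.039] z [-0.028 -0.028 -0.999] F [0.4 0.2 0. ] w 94.2 q [ 0.06 -0.16  1.74 -0.03  1.6  -0.72]
shift [0.213 0.981 0.007]
cur jaw 45.1 turn about tool z scaled -0.329
```

```bash
python3 -m jog '[[0.1,0.2,0,-0.019,0,0,-1],[0.16,0.4,0,-0.019,0,0,-1],[0.21,0.6,0,-0.019,0,0,-1],[0.21,0.8,0,-0.019,0,0,-1],[0.21,0.97,0,-0.019,0,0,-1]]'
python3 - <<'E'
from h import *; import pickle
go([550,315,300],84.6)
c=cam('wrist'); pickle.dump(c,open('c14.pkl','wb')); u,v=w2px(c,[[548,312,185]])[0]; print(u,v); cv2.imwrite('pics/w14.png',c['image'])
E
```

```text
time_s: 50.85
tcp_pos: [543.3, 315.7, 301.8]
eef_rot: [0.0, 0.38, 0.925, 0.0]
contact_force: [0.8, 0.2, 0.9]
gripper_width: 94.1
t 50.85 tcp [543.3 315.7 301.8] yaw(tool y dir) [0.704 0.711 0.   ] z [ 0. -0. -1.] F [0.8 0.2 0.9] w 94.1 q [ 0.39  0.27  1.3  -0.    1.57 -0.4 ]
shift [-0.021  0.017  0.007]
cur jaw 45.3 turn about tool z scaled -0.328
321.9389249086825 202.51220614006164
```

View pics/w14.png

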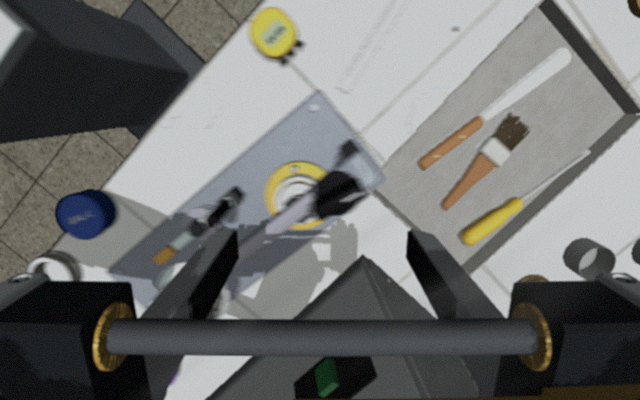

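The knob is at about (340,195), pointing roughly right and upward. I'm past the viewing budget, so I'll segment it numerically.

```bash
python3 - <<'E'
from h import *; import pickle
c=pickle.load(open('c14.pkl','rb')); g=cv2.cvtColor(c['image'],cv2.COLOR_BGR2GRAY)
for v in range(162,222,1): print(v,''.join(('%x'%min(15,int(x)//10)) if x<160 else '.' for x in g[v,300:380]))
E
```

```text
162 eeedddcccbbccddeefffffffefeeeffeedcba9877789abccdeeff............feedddddddf....
163 ......ffeddccccddeeefffffffffffeedbb9777789abccdeeeff...........f.eeeedddcddf...
164 ..........feedcccddeeeffeeeffefedcba987799abccdeeefff.f.......f..fffeddddddeef..
165 ............ffeeddddeeeeffeffeeedcba98889bbbddeeeeffff.............feeddedcdcef.
166 ...............ffdddddefeffffeedcba99999abccddeeefeeef........f.....feedddedddef
167 .................ffeeddeeefefedccaaaa9aaccdedeeeeeeefff..........f...feeedddddef
168 ...................ffeeddeeeeedcbaaaaabbcdddeeeeeefeefff..............feeeedddde
169 ....................feeeddddddcba9aaaaacdddeeeeeeeefeffff....f.........eeedddddd
170 .....................feeecccbba98888899abbcccddeeeeffeffffff......f....ffededdee
171 ......................ffedba9997644445567899abcbddeeeefffff.....f.......ffededed
172 .......................fddb9865432212223335778abccdeeefffff....f........ffeeeeed
173 eeff...................fdca864432223222222345788aacddeeeffff.............feeeedd
174 bcccddef.............feecb9753323232333322333457789bcddeeffff............fff
[... 3299 characters left out ...]
....................
214 ffeedcbaa8767776654211212122122334433444579bdf..................................
215 fedccba987777777664311121134456577878999abde....................................
216 edcba97888888999877422222356789aaccccccdef......................................
217 dcba9888aabbbbbaa98532234678abbcddddddeef.......................................
218 cb98889bdefffeedcb976456789abcddeddedeeef.......................................
219 aa888acef.....fedca998899abcdeeedededddde.......................................
220 9778abe........eeccccbbbbcdddeeeddeefeddeff.....................................
221 888adf.........fefeeeeeddeedeeeeeefffedeeeef....................................
```

```bash
python3 - <<'E'
from h import *; import pickle
c=pickle.load(open('c14.pkl','rb'))
a,b=px2w(c,317,205,185),px2w(c,356,181,185); print(a,b,np.degrees(np.arctan2(*(b-a)[1::-1])))
go([548,236,300],0)
E
```

```text
[546.62108751 307.50464528 185.        ] [554.67257001 345.08672361 185.        ] 77.90789580274635
t 50.9 tcp [545.8 318.4 299.8] yaw(tool y dir) [0.703 0.711 0.002] z [ 0.001  0.002 -1.   ] F [ 2.6  1.4 -0.3] w 93.7 q [ 0.39  0.28  1.29  0.    1.57 -0.4 ]
shift [-0.238 -0.228 -0.002]
cur jaw 45.3 turn about tool z scaled 0.378
```

```bash
python3 -m jog '[[-0.05,-0.05,0,0,0,0.08,-1],[-0.1,-0.1,0,0,0,0.16,-1],[-0.15,-0.15,0,0,0,0.24,-1],[-0.2,-0.2,0,0,0,0.32,-1],[-0.24,-0.23,0,0,0,0.4,-1]]'
python3 -m jog '[[0,0,0,0,0,0.08,-1],[0,0,0,0,0,0.08,-1],[0,0,0,0,0,0.08,-1],[0,0,0,0,0,0.08,-1]]'
python3 - <<'E'
from h import *; import pickle
st(); fs=[]
for i in range(8): c=cam('wrist'); fs.append(c['image'].astype(float))
im=np.mean(fs,0); c['image']=im; pickle.dump(c,open('c15.pkl','wb'))
g=im.mean(2); (u,v),=w2px(c,[[548,312,185]]); u,v=int(u),int(v); print(u-50,v-48,'cam',-c['R'].T@c['t'])
for r in range(v-48,v+48,2): print(r,''.join((chr(48+int(x/2)) if x<60 else '.') if x<120 else ' ' for x in g[r,u-50:u+50]))
E
```

```text
time_s: 51.52
tcp_pos: [544.3, 230.1, 302.0]
eef_rot: [0.0, 0.726, 0.688, -0.0]
contact_force: [0.4, -0.1, 0.4]
gripper_width: 93.7
time_s: 52.02
tcp_pos: [545.5, 230.2, 302.1]
eef_rot: [-0.0, 0.779, 0.627, 0.0]
contact_force: [-0.3, -0.8, -0.6]
gripper_width: 94.2
t 52.02 tcp [545.5 230.2 302.1] yaw(tool y dir) [ 0.977 -0.215 -0.   ] z [ 0.     0.001 -1.   ] F [-0.3 -0.8 -0.6] w 94.2 q [0.25 0.19 1.39 0.   1.55 0.47]
250 48 cam [563.34569676 303.48419051 466.13066239]
48                                                                                                     
50                                                                                                     
52                                                                                                     
54                                                                                                     
56                                                        ..LJKM.......                                
58                                                       .BBEF.. ..KBB?@.                              
60
[... 3671 characters left out ...]
                                                              .                       
132                                                                             ..                      
134                                                                              ..                     
136                                                                               ..JL.                 
138                                                          ...                  .....                 
140                                                         ....                   .....                
142                                                          ...                   .....
```

```bash
python3 - <<'E'
from h import *; import pickle
from scipy.signal import argrelmin
c=pickle.load(open('c15.pkl','rb')); g=cv2.GaussianBlur(c['image'].mean(2),(1,5),1)
for r in (57,60,66,74,84,94,104,110,114,116):
    p=g[r,280:350]; d=np.where(p<100)[0]+280
    m=argrelmin(cv2.GaussianBlur(p.reshape(1,-1),(5,1),1)[0],order=3)[0]+280
    print(r,'dark',d.min(),d.max(),'minima',m)
print(np.round(g[84,286:342]).astype(int)); col=g[45:125,312]; print(np.round(col).astype(int))
E
```

```text
57 dark 305 318 minima [288 295 307 315 327 338 346]
60 dark 304 320 minima [289 306 318 328 337 346]
66 dark 301 323 minima [282 290 304 319 330 347]
74 dark 292 333 minima [295 303 320]
84 dark 288 336 minima [291 296 303 319 333 343]
94 dark 289 336 minima [292 303 319 333 342]
104 dark 293 333 minima [296 302 318 339]
110 dark 299 325 minima [282 302 318 347]
114 dark 302 318 minima [281 291 305 315 324 332]
116 dark 303 317 minima [282 289 313 324 344]
[188 154  97  55  50  53  54  53  54  53  52  53  53  53  52  45  33  28
  35  42  48  47  48  47  47  47  45  44  43  40  35  27  19  15  20  24
  26  26  25  25  25  29  37  43  47  47  46  43  39  53  87 111 118 119
 119 119]
[205 207 208 208 209 210 210 208 199 175 132  91  85 120 166 196 207 207
 205 203 202 202 201 199 197 196 195 193 190 186 182 180 179 173 155 123
  86  59  48  45  45  45  45  44  44  44  43  43  42  43  43  42  41  41
  40  39  39  39  38  38  38  38  38  37  36  36  37  37  35  33  29  33
  53  87 122 154 182 204 217 221]
```

```bash
python3 - <<'E'
from h import *; import pickle
c=pickle.load(open('c15.pkl','rb'))
P=px2w(c,311,86,185); a=px2w(c,312,57,185); b=px2w(c,310.5,115,185); print(P,a,b,np.linalg.norm(a-b),np.degrees(np.arctan2(*(a-b)[1::-1])),'skirt',px2w(c,312,89,151))
go([P[0],P[1],250]); go([P[0],P[1],170])
E
```

```text
[557.65583462 318.00515541 185.        ] [563.15093584 338.53958253 185.        ] [552.34052617 296.63944691 185.        ] 43.2722350095417 75.53294769205942 skirt [557.25570451 317.12504185 151.        ]
t 52.42 tcp [546.  229.6 302.1] yaw(tool y dir) [ 0.976 -0.217 -0.   ] z [ 0.     0.001 -1.   ] F [ 0.6 -0.  -0.6] w 94.0 q [0.25 0.19 1.39 0.   1.55 0.47]
shift [ 0.355 -0.031  0.209]
t 52.42 tcp [546.  229.6 302.1] yaw(tool y dir) [ 0.976 -0.217 -0.   ] z [ 0.     0.001 -1.   ] F [ 0.6 -0.  -0.6] w 94.0 q [0.25 0.19 1.39 0.   1.55 0.47]
shift [ 0.355 -0.031  0.529]
```

```bash
python3 -m jog '[[0.18,-0.017,0,0,0,0.017,0.1],[0.352,-0.034,0,0,0,0.017,0.1],[0.352,-0.034,0.15,0,0,0.017,0.1],[0.352,-0.034,0.35,0,0,0.017,0.1],[0.352,-0.034,0.45,0,0,0.017,0.1]]'
python3 -m jog '[[0,0,0.03,0,0,0,0.1],[0,0,0.06,0,0,0,0.1],[0,0,0.06,0,0,0,0.1]]'
python3 -c "
from h import *
go([556.8,317.5,174],-14.5)"
```

```text
time_s: 53.05
tcp_pos: [554.9, 317.0, 186.0]
eef_rot: [-0.001, 0.791, 0.612, -0.002]
contact_force: [-0.6, 0.8, -0.1]
gripper_width: 47.6
time_s: 53.42
tcp_pos: [557.3, 317.7, 175.6]
eef_rot: [-0.0, 0.791, 0.612, 0.001]
contact_force: [-0.4, 0.4, -0.4]
gripper_width: 42.6
t 53.42 tcp [557.3 317.7 175.6] yaw(tool y dir) [ 0.968 -0.252  0.001] z [ 0.001  0.001 -1.   ] F [-0.4  0.4 -0.4] w 42.6 q [0.38 0.38 1.42 0.   1.34 0.64]
shift [-0.001 -0.002  0.006]
cur jaw -14.6 turn about tool z scaled -0.001
```

```bash
python3 -m jog '[[0,0,0,0,0,0,0.5],[0,0,0,0,0,0,1],[0,0,0,0,0,0,1],[0,0,0,0,0,0,1],[0,0,0,0,0,0,1]]' 25
python3 -m jog '[[0,0,0,0,0,0.08,1],[0,0,0,0,0,0.16,1],[0,0,0,0,0,0.24,1],[0,0,0,0,0,0.32,1],[0,0,0,0,0,0.4,1]]'
python3 -c "
from h import *
s=st(); print(s['moment'])"
```

```text
time_s: 54.05
tcp_pos: [556.1, 317.9, 175.3]
eef_rot: [-0.001, 0.791, 0.612, 0.0]
contact_force: [-5.0, 0.2, 5.1]
gripper_width: 13.7
time_s: 54.68
tcp_pos: [556.2, 317.8, 175.2]
eef_rot: [-0.001, 0.972, 0.235, -0.0]
contact_force: [-5.1, 0.5, 5.0]
gripper_width: 13.6
t 54.67 tcp [556.2 317.8 175.2] yaw(tool y dir) [ 0.456 -0.89  -0.001] z [-0.001  0.001 -1.   ] F [-5.1  0.5  5. ] w 13.6 q [0.38 0.38 1.42 0.   1.34 1.48]
[-0.04998177  0.83730598  0.17597587]
```

```bash
python3 -m jog '[[0,0,0,0,0,0.087,1],[0,0,0,0,0,0.174,1],[0,0,0,0,0,0.26,1],[0,0,0,0,0,0.347,1],[0,0,0,0,0,0.43,1]]'
python3 -m jog '[[0,0,0,0,0,0,1],[0,0,0,0,0,0,0],[0,0,0,0,0,0,0],[0,0,-0.2,0,0,0,-1],[0,0,-0.4,0,0,0,-1]]'
python3 -m jog '[[0,0,-0.1,0,0,-0.088,-1],[0,0,-0.1,0,0,-0.176,-1],[0,0,-0.1,0,0,-0.264,-1],[0,0,-0.1,0,0,-0.35,-1],[0,0,-0.1,0,0,-0.436,-1]]'
python3 -c "
from h import *
go([411,104,300],45)"
```

```text
time_s: 55.3
tcp_pos: [556.3, 317.6, 175.3]
eef_rot: [-0.0, 0.977, -0.212, -0.0]
contact_force: [-3.8, 0.1, 5.3]
gripper_width: 13.8
time_s: 55.92
tcp_pos: [556.5, 317.0, 274.4]
eef_rot: [0.0, 0.978, -0.209, -0.001]
contact_force: [0.5, -0.2, -0.3]
gripper_width: 50.2
time_s: 56.55
tcp_pos: [557.1, 317.2, 299.2]
eef_rot: [-0.0, 0.969, 0.246, 0.0]
contact_force: [-0.5, -0.5, -1.2]
gripper_width: 94.2
t 56.55 tcp [557.1 317.2 299.2] yaw(tool y dir) [ 0.478 -0.879 -0.   ] z [ 0.     0.001 -1.   ] F [-0.5 -0.5 -1.2] w 94.2 q [0.38 0.3  1.27 0.   1.57 1.46]
shift [-0.921  0.47  -0.004]
cur jaw -61.5 turn about tool z scaled 0.613
```

```bash
python3 -m jog '[[-0.15,0.08,0,0,0,-0.088,-1],[-0.33,0.16,0,0,0,-0.176,-1],[-0.5,0.25,0,0,0,-0.264,-1],[-0.7,0.35,0,0,0,-0.352,-1],[-0.9,0.46,0,0,0,-0.44,-1]]'
python3 -m jog '[[0,0,0,0,0,-0.088,-1],[0,0,0,0,0,-0.176,-1],[0,0,0,0,0,-0.264,-1],[0,0,0,0,0,-0.352,-1],[0,0,0,0,0,-0.44,-1]]'
python3 - <<'E'
from h import *
s=st(); R0=quat(s['eef_rot'])
# target view pose of c13
Rt=quat([0.371,0.343,0.846,-0.171]); d=R0.inv().apply(np.array([410.9,103.7,163.2])-s['tcp_pos'])/250
print('shift',np.round(d,3),'turn',np.round((R0.inv()*Rt).as_rotvec()/np.radians(120),3))
E
```

```text
time_s: 57.18
tcp_pos: [412.9, 110.0, 299.4]
eef_rot: [0.0, 0.76, 0.649, 0.0]
contact_force: [0.1, -0.3, 0.7]
gripper_width: 94.0
time_s: 57.8
tcp_pos: [414.0, 111.1, 299.4]
eef_rot: [0.0, 0.393, 0.92, 0.0]
contact_force: [0.2, 1.0, 0.3]
gripper_width: 93.9
t 57.8 tcp [414.  111.1 299.4] yaw(tool y dir) [0.722 0.692 0.001] z [ 0.001  0.    -1.   ] F [0.2 1.  0.3] w 93.9 q [ 0.06 -0.17  1.77  0.    1.54 -0.7 ]
shift [-0.013 -0.03   0.545] turn [ 0.012 -0.402 -0.017]
```

```bash
python3 -m jog '[[0,0,0.05,0.002,-0.085,-0.003,-1],[0,-0.01,0.15,0.005,-0.17,-0.006,-1],[0,-0.02,0.3,0.007,-0.25,-0.01,-1],[-0.01,-0.03,0.43,0.01,-0.33,-0.014,-1],[-0.013,-0.03,0.54,0.012,-0.4,-0.017,-1]]'
python3 -m jog '[[0,0,0,0,0,0,-1],[0,0,0,0,0,0,-1],[0,0,0,0,0,0,-1],[0,0,0,0,0,0,-1]]'
cat > ptr.py <<'E'
from h import *; import pickle,sys
st(); fs=[]
for i in range(6): c=cam('wrist'); fs.append(c['image'].astype(float))
c['image']=np.mean(fs,0); pickle.dump(c,open(sys.argv[1],'wb')); g=c['image'].mean(2)
(u,v),=np.round(w2px(c,[[534.2,-13.8,87]])).astype(int); print('pred mark px',u,v)
for r in range(v-32,v+25): print(r,' '.join('%3d'%x for x in g[r,u-14:u+32]))
print('first col',u-14)
E
python3 ptr.py c16.pkl
```

```text
time_s: 58.42
tcp_pos: [410.4, 104.7, 164.1]
eef_rot: [0.371, 0.344, 0.845, -0.171]
contact_force: [0.3, -0.6, -0.9]
gripper_width: 93.9
time_s: 58.92
tcp_pos: [412.0, 104.2, 166.7]
eef_rot: [0.369, 0.347, 0.845, -0.17]
contact_force: [-0.1, -0.5, 0.5]
gripper_width: 93.9
t 58.92 tcp [412.  104.2 166.7] yaw(tool y dir) [ 0.713  0.701 -0.031] z [ 0.506 -0.544 -0.669] F [-0.1 -0.5  0.5] w 93.9 q [ 0.62 -0.    2.16 -0.97  1.1   0.34]
pred mark px 329 232
200  61  65  77  98 106 103 101 102 105 107 107 106 110 114 113 117 120 123 122 119 118 120 117 118 117 120 123 143 183 217 230 230 229 229 229 229 230 230 230 228 227 223 219 209 201 191
201  59  63  77  97 108 113 114 118 121 120 119 116 115 119 116 117 118 118 119 119 117 118 116 118 117 118 123 143 185 217 230 231 229 230 230 230 230 227 223 216 208 199 187 175 160 147
202  67  68  81 104 118 124 128 130 130 123 121 117 119 118 117 118 116 117 119 116 117 118 117 118 119 119 125 147 185 218 229 231 229 229 230 229 225 215 198 182 165 153 139 126 113 102
203  84  83  94 118 131 134 137 134 125 122 119 116 120 117 116 119 118 119 117 
[... 9385 characters left out ...]
42 140 140 142 141 141 141 141 141 144 149 153 146 124  97  87  84  84  82  84  81  80  79  78  79  77  77  75  75  78  79
254 111 128 133 124 119 121 125 134 142 143 140 142 141 141 141 142 141 141 141 142 141 142 140 140 143 146 154 143 122  98  84  81  84  81  80  81  82  79  79  78  76  77  80  77  78  80
255 110 129 127 124 119 119 123 131 140 138 140 143 142 143 139 142 141 144 139 143 143 141 142 141 143 148 152 143 120  96  85  83  81  79  81  78  80  77  79  78  79  77  78  79  78  79
256 117 127 122 120 119 118 122 126 128 131 135 139 141 141 142 142 143 140 140 141 140 140 142 140 143 147 152 145 121  98  84  83  81  79  80  81  80  79  80  79  80  81  82  78  83  84
first col 315
```

```bash
cat > zt.py <<'E'
from h import *; import pickle,sys
def zfit(c,xy,v):
    zs=np.linspace(60,100,401); p=w2px(c,np.c_[np.full(401,xy[0]),np.full(401,xy[1]),zs]); i=np.argmin(abs(p[:,1]-v)); return zs[i],p[i]
a=pickle.load(open('c13.pkl','rb')); b=pickle.load(open('c16.pkl','rb')); s=pickle.load(open('c12.pkl','rb'))
tip=(525.3,-7.8)
print('before',zfit(a,tip,217),'after',zfit(b,tip,222.7))
M=tri([(a,328,232.5),(s,312,227)]); print('mark tri',M, 'in b',w2px(b,[M]))
print('mark z at M xy in a,b',zfit(a,M,232.5),zfit(b,M,230.4),zfit(s,M,227))
print('tip tri',tri([(a,326.5,217),(s,311,214.5)]))
for z in(84,87,90): print('target px b',z,w2px(b,[[*tip,z]]))
E
python3 zt.py
```

```text
before (np.float64(74.0), array([326.5162446, 217.0096284])) after (np.float64(81.2), array([327.31667916, 222.73553952]))
mark tri [530.9215821   -9.93877243  88.8487253 ] in b [[329.46901944 231.6995753 ]]
mark z at M xy in a,b (np.float64(88.9), array([328.43106079, 232.49871716])) (np.float64(87.4), array([329.5018629 , 230.38804655])) (np.float64(88.8), array([311.63075037, 227.0080058 ]))
tip tri [524.71247643  -6.57808871  74.46742951]
target px b 84 [[327.24511462 225.26301771]]
target px b 87 [[327.16785351 227.99070512]]
target px b 90 [[327.08998146 230.73893348]]
```

The tip is now about 6 mm low relative to the mark and the rate is about 5 mm/rad, so another 1.2 rad clockwise. Back to the knob.

```bash
python3 -m jog '[[-0.1,0,-0.1,0,0.03,0,-1],[-0.2,-0.01,-0.2,0,0.1,0,-1],[-0.3,-0.02,-0.3,0,0.18,0,-1],[-0.4,-0.02,-0.36,0,0.26,0,-1],[-0.447,-0.02,-0.4,0,0.34,0,-1]]'
python3 -m jog '[[0,0,0,0,0.06,0,-1],[0,0,0,0,0.06,0,-1],[0,0,0,0,0.06,0,-1]]'
python3 - <<'E'
from h import *
s=st(); R0=quat(s['eef_rot'])
y=np.array([np.cos(np.radians(65.9)),np.sin(np.radians(65.9)),0]); z=np.array([0,0,-1]); x=np.cross(y,z)
Rt=Rn.from_matrix(np.c_[x,y,z]); d=R0.inv().apply(np.array([556.3,317.6,300])-s['tcp_pos'])/250
print('shift',np.round(d,3),'turn',np.round((R0.inv()*Rt).as_rotvec()/np.radians(120),3))
E
```

```text
time_s: 59.85
tcp_pos: [412.1, 104.1, 317.9]
eef_rot: [0.051, 0.384, 0.921, -0.038]
contact_force: [0.6, -1.2, -0.3]
gripper_width: 93.8
time_s: 60.22
tcp_pos: [410.4, 104.0, 313.8]
eef_rot: [-0.007, 0.386, 0.922, -0.017]
contact_force: [-0.4, 0.5, 0.4]
gripper_width: 94.1
t 60.23 tcp [410.4 104.  313.8] yaw(tool y dir) [ 0.711  0.702 -0.037] z [-0.027 -0.026 -0.999] F [-0.4  0.5  0.4] w 94.1 q [ 0.06 -0.16  1.73 -0.02  1.6  -0.72]
shift [0.198 1.017 0.017] turn [-0.018 -0.004 -0.177]
```

```bash
python3 -m jog '[[0.1,0.2,0,-0.018,-0.004,-0.05,-0.5],[0.16,0.4,0,-0.018,-0.004,-0.12,-0.5],[0.198,0.6,0,-0.018,-0.004,-0.177,-0.5],[0.198,0.8,0.01,-0.018,-0.004,-0.177,0.1],[0.198,1,0.017,-0.018,-0.004,-0.177,0.1]]'
python3 -m jog '[[0,0.005,0,0,0,0,0.1],[0,0.005,0,0,0,0,0.1],[0,0.005,0,0,0,0,0.1]]'
python3 -c "
from h import *
go([556.3,317.6,175],65.9)"
```

```text
time_s: 60.85
tcp_pos: [553.2, 317.3, 300.9]
eef_rot: [0.001, 0.207, 0.978, 0.0]
contact_force: [0.0, -0.4, -0.8]
gripper_width: 53.8
time_s: 61.22
tcp_pos: [553.6, 315.3, 302.5]
eef_rot: [0.001, 0.209, 0.978, 0.001]
contact_force: [-0.2, 0.3, 0.8]
gripper_width: 42.5
t 61.23 tcp [553.6 315.3 302.5] yaw(tool y dir) [0.409 0.913 0.003] z [ 0.003  0.001 -1.   ] F [-0.2  0.3  0.8] w 42.5 q [ 0.38  0.29  1.28  0.    1.57 -0.77]
shift [-0.005  0.011  0.51 ]
cur jaw 65.9 turn about tool z scaled -0.0
```

```bash
python3 -m jog '[[-0.005,0.011,0.15,0,0,0,0.1],[-0.005,0.011,0.3,0,0,0,0.1],[-0.005,0.011,0.42,0,0,0,0.1],[-0.005,0.011,0.48,0,0,0,0.1],[-0.005,0.011,0.505,0,0,0,0.1]]'
python3 -m jog '[[0,0,0,0,0,0,0.1],[0,0,0,0,0,0,0.5],[0,0,0,0,0,0,1],[0,0,0,0,0,0,1],[0,0,0,0,0,0,1]]' 25
python3 -m jog '[[0,0,0,0,0,0.07,1],[0,0,0,0,0,0.15,1],[0,0,0,0,0,0.23,1],[0,0,0,0,0,0.31,1],[0,0,0,0,0,0.39,1]]'
python3 -m jog '[[0,0,0,0,0,0.07,1],[0,0,0,0,0,0.14,1],[0,0,0,0,0,0.18,1],[0,0,0,0,0,0.18,1],[0,0,0,0,0,0.18,1]]'
python3 -m jog '[[0,0,0,0,0,0,0],[0,0,0,0,0,0,0],[0,0,-0.1,0,0,0,0],[0,0,-0.3,0,0,0,-1],[0,0,-0.5,0,0,0,-1]]'
python3 - <<'E'
from h import *
s=st(); R0=quat(s['eef_rot'])
y=np.array([.713,.701,0])/np.hypot(.713,.701); z=np.array([0,0,-1]); x=np.cross(y,z)
Rt=Rn.from_matrix(np.c_[x,y,z]); d=R0.inv().apply(np.array([412,104,300])-s['tcp_pos'])/250
print('shift',np.round(d,3),'turn',np.round((R0.inv()*Rt).as_rotvec()/np.radians(120),3))
E
```

```text
time_s: 61.85
tcp_pos: [557.0, 317.4, 175.6]
eef_rot: [0.001, 0.209, 0.978, 0.001]
contact_force: [0.1, -0.5, -0.1]
gripper_width: 42.3
time_s: 62.48
tcp_pos: [557.2, 317.3, 175.8]
eef_rot: [0.001, 0.209, 0.978, 0.0]
contact_force: [-1.2, -2.2, 4.0]
gripper_width: 14.1
time_s: 63.1
tcp_pos: [556.5, 316.6, 175.8]
eef_rot: [0.001, 0.582, 0.813, -0.0]
contact_force: [-3.3, -3.4, 5.0]
gripper_width: 13.8
time_s: 63.72
tcp_pos: [556.1, 316.5, 175.8]
eef_rot: [0.0, 0.723, 0.691, -0.001]
contact_force: [-4.4, -4.4, 5.8]
gripper_width: 13.8
time_s: 64.35
tcp_pos: [556.7, 317.8, 300.9]
eef_rot: [-0.0, 0.723, 0.691, 0.001]
contact_force: [0.5, 0.1, -0.3]
gripper_width: 60.6
t 64.35 tcp [556.7 317.8 300.9] yaw(tool y dir) [ 0.999 -0.044  0.001] z [ 0.001  0.002 -1.   ] F [ 0.5  0.1 -0.3] w 60.6 q [0.38 0.3  1.27 0.   1.57 0.43]
shift [-0.88  -0.541  0.001] turn [ 0.001 -0.    -0.392]
```

```bash
python3 -m jog '[[-0.15,-0.1,0,0,0,-0.08,-1],[-0.33,-0.2,0,0,0,-0.16,-1],[-0.5,-0.3,0,0,0,-0.24,-1],[-0.7,-0.42,0,0,0,-0.32,-1],[-0.87,-0.535,0,0,0,-0.39,-1]]'
python3 -m jog '[[0,0,0.01,0.002,-0.04,0,-1],[0,-0.01,0.1,0.005,-0.12,-0.006,-1],[0,-0.02,0.22,0.007,-0.2,-0.01,-1],[-0.01,-0.02,0.35,0.01,-0.28,-0.014,-1],[-0.013,-0.02,0.48,0.012,-0.36,-0.017,-1]]'
python3 -m jog '[[0,0,0.01,0,-0.03,0,-1],[0,0,0.02,0,-0.04,0,-1],[0,0,0.02,0,-0.04,0,-1],[0,0,0.02,0,-0.04,0,-1]]'
sed -i 's/range(v-32,v+25)/range(v-22,v+8)/; s/u-14:u+32/u-14:u+22/' ptr.py; python3 ptr.py c17.pkl
```

```text
time_s: 64.97
tcp_pos: [412.7, 105.1, 299.6]
eef_rot: [0.001, 0.386, 0.922, 0.001]
contact_force: [1.2, -0.4, -0.2]
gripper_width: 94.1
time_s: 65.6
tcp_pos: [412.9, 101.2, 181.8]
eef_rot: [0.333, 0.347, 0.864, -0.151]
contact_force: [0.6, -0.9, -0.7]
gripper_width: 93.9
time_s: 66.1
tcp_pos: [415.9, 97.9, 179.0]
eef_rot: [0.366, 0.342, 0.85, -0.166]
contact_force: [0.2, -0.4, 0.2]
gripper_width: 94.1
t 66.1 tcp [415.9  97.9 179. ] yaw(tool y dir) [ 0.702  0.712 -0.031] z [ 0.509 -0.532 -0.677] F [ 0.2 -0.4  0.2] w 94.1 q [ 0.59 -0.05  2.16 -0.95  1.09  0.28]
pred mark px 328 219
197 105 106 109 112 113 108 112 116 117 114 111 115 113 116 114 113 113 114 115 116 115 115 113 116 115 119 117 124 156 197 223 228 227 227 228 228
198 106 108 111 117 121 126 130 134 131 123 117 113 114 113 115 116 113 114 115 115 114 116 116 114 114 116 116 123 156 197 221 229 228 227 219 210
199 103 105 112 115 125 134 136 137 133 127 117 115 115 113 113 113 112 115 115 112 115 114 114 116 118 122 119 127 156 199 222 227 228 217 191 159
200 103 107 111 113 122 131 134 136 133 125 116 112 106 106 105 113 1
[... 3240 characters left out ...]
34 138 138 139 138 139 139 138 137 139 137 136 138 139 146 152 169 204 225 229 226 227 227 226
223 222 191 142 111 114 122 127 126 121 117 118 125 135 138 139 137 137 137 137 137 138 138 139 140 137 139 146 150 169 203 225 228 227 227 227 228
224 221 193 153 133 133 136 134 130 120 116 117 122 132 137 138 137 138 138 138 138 139 139 137 138 137 141 146 150 173 204 225 228 228 228 229 227
225 222 192 156 137 137 137 134 125 117 112 112 117 129 134 138 137 138 137 138 138 136 139 138 139 138 141 147 152 171 206 226 229 229 226 225 217
226 218 191 156 138 135 136 131 119 110 101 100 108 120 134 136 140 137 138 138 138 136 137 138 137 137 141 145 152 171 205 223 224 217 207 192 178
first col 314
```

```bash
cat >> zt.py <<'E'
print('---'); c=pickle.load(open('c17.pkl','rb')); print('cam',-c['R'].T@c['t'])
print('tip',zfit(c,tip,215.7),zfit(c,(524.7,-6.6),215.7),'mark',zfit(c,M,217.8))
E
python3 zt.py | sed -n '/---/,$p'
```

```text
---
cam [295.49065009 218.41280725 233.82669872]
tip (np.float64(88.2), array([326.49152878, 215.68021724])) (np.float64(88.8), array([326.91922904, 215.71634468])) mark (np.float64(88.0), array([328.77993173, 217.76788288]))
```

Tip is 0.2–0.8 mm above the mark in this view. I'll confirm with a second, steeper view and triangulate both points.

```bash
python3 -m jog '[[-0.07,0,-0.06,0,0.04,0,-1],[-0.14,0,-0.12,0,0.08,0,-1],[-0.21,0,-0.18,0,0.12,0,-1],[-0.27,0,-0.24,0,0.17,0,-1],[-0.27,0,-0.24,0,0.17,0,-1]]'
python3 -m jog '[[0,0,0,0,0,0,-1],[0,0,0,0,0,0,-1],[0,0,0,0,0,0,-1]]'
sed -i 's/range(v-22,v+8)/range(v-14,v+14)/; s/u-14:u+22/u-16:u+18/; s/u-14)/u-16)/; s/534.2,-13.8/528,-9/' ptr.py; python3 ptr.py c18.pkl
```

```text
time_s: 67.03
tcp_pos: [420.5, 98.3, 271.5]
eef_rot: [0.213, 0.367, 0.9, -0.102]
contact_force: [-0.4, -0.2, -0.1]
gripper_width: 94.0
time_s: 67.4
tcp_pos: [417.1, 98.9, 266.5]
eef_rot: [0.209, 0.364, 0.902, -0.105]
contact_force: [0.5, 0.3, -0.6]
gripper_width: 93.9
t 67.4 tcp [417.1  98.9 266.5] yaw(tool y dir) [ 0.7    0.713 -0.037] z [ 0.3   -0.341 -0.891] F [ 0.5  0.3 -0.6] w 93.9 q [ 0.35 -0.24  1.96 -0.46  1.27 -0.34]
pred mark px 327 215
201 199 176 156 153 172 195 211 203 175 142 118 103 100  96 100 107 117 115 106 102  98  98  98  98 100  97  99 101 106 118 142 157 157 131
202 198 192 183 185 202 217 217 191 144 115 104 101 100  97  96 104 107 108 104 100  98  99  99  97  95  97  99 102 106 123 144 156 153 127
203 210 215 212 213 220 227 218 184 135 111 107 106  99  91  89  95 103 102  99  99  96  99  99  98 100 100 104 105 108 126 143 148 142 116
204 220 225 225 225 225 227 220 187 139 115 109 104  89  83  86  92  98  98  99  99  97  98  98  96 100 105 107 109 111 122 133 131 115  90
205 224 226 227 226 227 227 218 187 140 112 101  94  87  84  85  92  98  97  97  99  99  
[... 2584 characters left out ...]
09 110 108 102  86  73  72  83  98  98  95  92  96 108 119 121 121 121 120 119 120 120 120 121 121 126 136 166 204 222 226 226
225 107 108 111 108 108 106 104  98 100 105 110 102  93  90  93 104 114 118 119 119 121 120 120 121 119 120 122 125 134 164 203 223 227 227
226 107 107 108 106 108 109 111 112 112 110 105  96  90  90  93 103 112 117 121 120 120 120 119 119 119 121 120 126 135 161 202 221 227 225
227 105 110 110 110 106 108 115 113 109 101  97  94  98 102 102 105 110 116 117 120 122 119 120 119 120 119 123 126 133 161 201 221 227 226
228  99 107 110 107 106 109 110 107 102  98  99 106 109 110 107 105 106 117 118 120 121 119 122 119 121 121 121 127 133 160 200 221 227 225
first col 311
```

```bash
python3 - <<'E'
from h import *; import pickle
a=pickle.load(open('c17.pkl','rb'));b=pickle.load(open('c18.pkl','rb'))
for dv in(-.7,0,.7): print('tip',tri([(a,325.3,215.7),(b,325.5,215+dv)]),'mark',tri([(a,327.3,217.9),(b,327.2,218.5+dv)]))
E
```

```text
tip [524.66920293  -8.33371529  88.28226838] mark [530.60731897 -11.24127339  87.87843215]
tip [526.20004356  -9.8518513   87.30902868] mark [532.18295437 -12.78582957  86.89874833]
tip [527.74712183 -11.38608925  86.32546611] mark [533.7754239  -14.34688646  85.90859801]
```

The two-view triangulation puts the tip at z 87.3 and the mark at 86.9, so the pointer is 0.4 mm above it. Last numeric check of brass, tray and stack from the top camera.

```bash
python3 -m jog '[[0,0,-0.1,0,0,0,-1],[0,0,-0.2,0,0,0,-1],[0,0,-0.2,0,0,0,-1],[0,0,-0.2,0,0,0,-1],[0,0,-0.2,0,0,0,-1]]'
python3 - <<'E'
from h import *; import pickle
s=st(); t=cam('top'); im=t['image']; hsv=cv2.cvtColor(im,cv2.COLOR_BGR2HSV)
m=cv2.inRange(hsv,(12,60,60),(35,255,255)); n,l,S,ce=cv2.connectedComponentsWithStats(m)
for k in range(1,n):
    P=px2w(t,*ce[k],18)
    if S[k][4]>20 and 330<P[0]<600 and -520<P[1]<-150: print('brass-ish',np.round(P),S[k][4])
T0=pickle.load(open('c0.pkl','rb'))['top']['image']
d=cv2.absdiff(im,T0).max(2)
for nm,(u,v) in dict(trayTL=(318,185),trayTR=(398,184),trayBL=(318,241),trayBR=(400,241),ring=(293,232),tin=(260,236),watch=(169,230)).items(): print(nm,'mean diff',d[v-5:v+6,u-5:u+6].mean().round(1))
c=cam('wrist'); g=cv2.cvtColor(c['image'],cv2.COLOR_BGR2GRAY)
print('stack top px',w2px(c,[[534.5,104.5,158]]),'handle px stowed',w2px(c,[[489,204,136]]))
r=33*c['K'][0,0]/(c['R']@np.array([534.5,104.5,158])+c['t'])[2]
q=cv2.HoughCircles(cv2.GaussianBlur(g,(5,5),0),cv2.HOUGH_GRADIENT,1,60,param1=80,param2=18,minRadius=int(r*.85),maxRadius=int(r*1.15)); print(r,q)
E
```

```text
time_s: 68.32
tcp_pos: [402.5, 115.2, 311.3]
eef_rot: [0.209, 0.365, 0.901, -0.105]
contact_force: [-0.1, -0.8, -0.9]
gripper_width: 93.9
t 68.33 tcp [402.5 115.2 311.3] yaw(tool y dir) [ 0.701  0.712 -0.036] z [ 0.3   -0.341 -0.891] F [-0.1 -0.8 -0.9] w 93.9 q [ 0.41 -0.28  1.9  -0.46  1.38 -0.34]
brass-ish [ 428. -246.   18.] 116
brass-ish [ 428. -429.   18.] 122
trayTL mean diff 21.2
trayTR mean diff 14.9
trayBL mean diff 16.2
trayBR mean diff 20.3
ring mean diff 6.3
tin mean diff 31.8
watch mean diff 90.2
stack top px [[409.01738212 200.29027826]] handle px stowed [[468.45457077  99.38777136]]
32.1054240540745 [[[408.5 183.5  34.3]
  [263.5  72.5  32.1]
  [532.5  69.5  31. ]
  [210.5 153.5  31. ]]]
```

Both brass weights are still in the tray, which has drifted about 1 cm. The tilted circle fit on the stack is unreliable, so I'll check it from straight above.

```bash
python3 -m jog '[[0,0,0,0,0.08,0,-1],[0,0,0,0,0.16,0,-1],[0,0,0,0,0.225,0,-1],[0,0,0,0,0.225,0,-1]]'
python3 -m jog '[[-0.2,0.1,0,0,0,0,-1],[-0.3,0.25,0,0,0,0,-1],[-0.3,0.25,0,0,0,0,-1],[-0.3,0.25,0,0,0,0,-1],[-0.3,0.25,0,0,0,0,-1]]'
python3 - <<'E'
from h import *
s=st(); c=cam('wrist'); g=cv2.GaussianBlur(cv2.cvtColor(c['image'],cv2.COLOR_BGR2GRAY),(5,5),0); cv2.imwrite('pics/end.png',c['image'])
for z in(158,102): print(z,w2px(c,[[534.5,104.5,z]]))
r=33*c['K'][0,0]/(c['R']@np.array([534.5,104.5,158])+c['t'])[2]
for p in(14,20):
  q=cv2.HoughCircles(g,cv2.HOUGH_GRADIENT,1,20,param1=80,param2=p,minRadius=int(r*.88),maxRadius=int(r*1.12))
  for u,v,k in q[0]:
    P=px2w(c,u,v,158)
    if np.hypot(P[0]-534,P[1]-104)<60: print(p,u,v,round(float(k/r),2),np.round(P,1))
u,v=w2px(c,[[534.5,104.5,158]])[0].astype(int)
for rr in range(v-60,v+60,4): print(rr,''.join('0123456789ABCDEF'[int(x)//16] for x in g[rr,u-60:u+60:2]))
E
```

```text
time_s: 68.92
tcp_pos: [404.1, 114.0, 312.1]
eef_rot: [-0.007, 0.381, 0.924, -0.016]
contact_force: [-0.7, 0.2, 0.1]
gripper_width: 93.8
time_s: 69.55
tcp_pos: [499.1, 108.1, 310.8]
eef_rot: [-0.006, 0.379, 0.925, -0.016]
contact_force: [-0.2, -0.8, -0.1]
gripper_width: 93.8
t 69.55 tcp [499.1 108.1 310.8] yaw(tool y dir) [ 0.7    0.713 -0.034] z [-0.024 -0.025 -0.999] F [-0.2 -0.8 -0.1] w 93.8 q [ 0.06  0.03  1.55 -0.02  1.58 -0.74]
158 [[349.84215986 214.16974425]]
102 [[347.56915725 198.52075736]]
14 350.5 199.5 1.08 [524.3 114.9 158. ]
20 345.5 199.5 1.05 [521.  111.5 158. ]
20 353.5 218.5 1.02 [540.1 104.  158. ]
154 9999999999889BCBACDCA76888766788999999999999999865568ABBBBBA
158 99999A9989ABCCBBBA87789999999999999999999999986457ABBBBBBAAA
162 99999999BBBBBBBA87899999999AAAAAAA99999999865579ABBBBBAAAAA9
166 999999ABBBBBB9767999AABBCCCCCCCCCCCCCBBA86568ABBBBBBAAAA9889
170 99999977ABA866799ABBCCDDDDDDDDDDDDDDDDCCBBABBBBBBAAAA9989999
174 999999976667999ABCCDDDDDDCBA98777789ACDDDCCBBBAAAAA988999999
178 9999999998999ABBCDDDDDB96444444444444557ACDCBBBA988999999999
182 999999999999ABC
[... 775 characters left out ...]
AAA9769CCCDDCCDDDDDDDDCBA998888889AABCCDDDDDDDDDDC
234 533467777777777779BCCCCDDDDDDDCCCCA77778888888ACDDDDDDDDDDD8
238 332234566556666666789999999999999998877788889BCDDDDDDDDDDDC7
242 2234555655555555566677888888888888887777889ACDDDDDDDDDDDDDC6
246 32455555555555556899ABCCBAABBBBBBB98888ABCDDCBCDDDDDDDDDDDB4
250 3355555555555555679CDDDDDBA99999999999ACDDDDDDCCCDDDDDDDDDB4
254 4555566655555567999BDDDDCBA99999999999BDDDDDDDDDCCCDDDDDDDA3
258 6555566655567899999ABCCCCA999999999999BDDDDDDDDDDDCCCDDDDDB4
262 87655555678999999999999999999999999999BDDDDDDDDDDDDDCCCDDDB6
266 99876668999999999999999ABA999999999999BDDDDDDDDDDDDDDDCB9532
270 99999999999999999999999ACDDCCA9999999ACDDDDDDDDDDDDDDC952222
```

The stack top is at about (540,104), within about 6 mm of the pan centre, with the pan visible underneath. The arm is clear, so I'm handing in.

```bash
python3 -c "
from h import *
s=st(); print(order.close_job())"
```

```text
t 69.6 tcp [499.3 108.  311. ] yaw(tool y dir) [ 0.701  0.713 -0.034] z [-0.023 -0.024 -0.999] F [ 0.2  0.8 -0.6] w 93.5 q [ 0.06  0.03  1.55 -0.02  1.58 -0.74]
the job is handed in; nothing more can be done
None
```

The job is done and was handed in at about 70 s; it gave no verdict.

I swung the prop out into its detent and laid both brass weights in the tray. I then stacked the three steel weights on the pan and swung the prop back to about 0.02 rad. Finally I turned the knob about 2.9 rad clockwise in two strokes.

**Last checks**
- **Pointer:** triangulated from two views, the tip was at z 87.3 mm and the mark at 86.9 mm, so about 0.4 mm high. That figure depends on pixels picked by hand, to roughly 1 mm.
- **Steel stack:** its top was about 6 mm from the pan centre. One circle fit in a tilted view disagreed by 17 px; I put that down to the ellipse and rechecked from above.
- **Brass:** both weights were seen in the tray area near the end. They read about 1 cm from where I laid them, so the tray had probably been nudged; I didn't measure the tray itself again.
- **Stopwatch, tin and ring:** I never touched them. The last top view could not confirm the stopwatch or tin, because their image patches differed from the start, most likely from the arm or its shadow. The ring looked unchanged.

**Other events**
- A fingertip caught the pan rim while gripping the lower brass weight, with a brief 49 N sideways force.
- One attempt at a tilted view folded the arm to its joint-range limit and gave a 78 N reading on the wrist. I backed out straight away.

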